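Zero a load cell and snap a ringed test mass onto its hook

TASK

Check the load cell on the stand: first zero it by pressing the black button on its console all the way down while the hook is still empty. Then take the larger of the two ringed test masses, push its ring in through the snap hook's sprung gate so that the gate snaps shut behind it, lower it gently into the bottom of the hook and leave it hanging there free, upright and still. Do not shift the smaller mass, the foam pad or the screwdriver.

Things in the scene. Friction and masses are not known exactly. Their poses are not given: they have to be found in the camera images.
- stand: Load-cell stand; origin on the bench right under the hook, z up, +y = the gate side of the hook. In mm from the origin: grey base plate x -80 to 80, y -220 to 70, top 25 high; 40 mm square column at y -165, 480 high; load cell x +-11, y +-26, 361 to 421 high, boom from it to the column above 429; white console x -165 to -80, y -215 to -85, 52 high.
- hook_seat (a point): Where the centre of a ring's bar rests in the bottom of the steel snap hook, 251.5 mm above the bench. The hook (10 mm round bar, 109 mm long, 54 mm wide) hangs rigidly, bowl down, under the load cell and lies in this point's y-z plane; axes as the stand. Inside it is free from y = -17 to 17 mm; its underside is 13.5 mm below this point. A mass hung here has its underside 55 mm above the bench.
- hook_nose (a point): Centre of the round end (radius 5 mm) of the hook's upturned nose, 22 mm towards +y of and 17.5 mm above hook_seat. The shut gate rises from here to its pivot 37 mm higher. A ring's bar goes in over the nose, its centre best 12 to 16 mm above this point, pushed towards -y until above the seat or 3 mm past it, then lowered about 31 mm into the bowl; the gate swings back behind it.
- gate (a joint): Sprung gate of the hook, a steel rod 8 mm thick, 38 mm long, hinged at its top: 0 = shut against the nose; it grows as the gate is pushed inward (to -y), 0.95 rad at most. Near its lower end it takes about 1 N to start and 2.5 N at 0.8 rad; it springs shut by itself.
- zero (a joint): Travel of the zero button in m: 0 = up, 0.006 = fully down; about 5 N; it springs back.
- zero_top (a point): Centre of the top face of the round black zero button (26 mm across) on the console, 74 mm above the bench; pressed straight down. Axes as the stand.
- large: Larger test mass, about 0.6 kg: upright steel cylinder 40 mm across, 60 mm tall; 12 mm stem; on top a closed ring 64 mm outside, bar 7 mm, 200 mm high in all. Origin on the axis 35 mm above the underside, where it is grasped. z up the stem; the ring lies in the x-z plane, so y (square to the ring) must lie along the hook's y, either way round. A tool leaning 40 degrees clears the ring; the cylinder can be taken from any side.
- large_eye (a point): Centre of the bar at the very top of the larger mass's ring, 161.5 mm above large; same axes.
- small: The smaller test mass: same height and ring, but its cylinder is only 27 mm across. Origin and axes as for large. To be left alone.
- foam: White foam pad, 110 x 150 mm, 26 mm thick, with a metal sample on it (60 mm high in all); origin at the centre of its underside. To be left alone.
- driver: Screwdriver lying on the bench, 200 mm long, black handle, lying along its x; origin at its middle. To be left alone.

How it is judged:
On the way, in this order (a step that is already met when the one before it is completed fails the run):
1. the zero button is pressed down (more than 4.5 mm) while the hook is empty (the larger mass's ring over 80 mm from it) (value of joint zero above 0.0045 m and distance between large_eye and hook_seat above 0.08 m), for 0.1 s.
2. the ring pushes the gate inward (more than 0.3 rad) as it enters the hook (value of joint gate above 0.3 rad and distance between large_eye and hook_seat below 0.06 m), for 0.05 s.
At the end, for the whole second after the job is handed in: The larger mass hangs by its ring in the bottom of the hook (the top of the ring's bar within 8 mm of hook_seat), upright within 0.1 rad and still (under 0.05 m/s), the gate shut (under 0.08 rad) and the zero button up (under 2 mm) (distance between large_eye and hook_seat below 0.008 m and value of joint gate below 0.08 rad and angle between large's own z axis and vertical below 0.1 rad and value of joint zero below 0.002 m and linear speed of large below 0.05 m/s); the robot touches nothing.
It fails at once if the smaller mass is shifted more than 25 mm or tipped (distance of small from where it was at the start of the episode above 0.025 m or angle between small's own z axis and vertical above 0.4 rad).
It fails at once if the foam pad is shifted more than 25 mm (distance of foam from where it was at the start of the episode above 0.025 m).
It fails at once if the screwdriver is shifted more than 25 mm (distance of driver from where it was at the start of the episode above 0.025 m).
It fails at once if the mass is jammed against the stand or hook with more than 40 N (contact force between large and stand above 40 N).
It fails at once if the mass falls into the hook instead of being lowered (it moves faster than 0.25 m/s with its ring within 50 mm of the seat) (distance between large_eye and hook_seat below 0.05 m and linear speed of large above 0.25 m/s).
It also fails if it takes over 72 s, if anything falls off the work surface, if the arm or the gripper's body presses on something with over 40 N, if the wrist force passes 120 N, or if a joint passes its speed limit or range.

ROBOT

A 7-joint arm with a two-finger parallel gripper is mounted at the origin on the work surface. World frame = base frame: x ahead of the robot, y to its left, z up, the work surface at z = 0. Lengths are in m, angles in rad, forces in N, time in s.
With the tool pointing down it reaches from about 0.425 to 0.875 m from the base axis. Payload 4.7 kg.
Tool frame: the origin (TCP) lies on the centre line of the jaws, within the pads' length; the fingertips stand ahead of it and the grasp point (between the pads) lies 2 mm behind it (nose_length is the z of the fingertips in the tool frame, in m); z points along the fingers, y is the line along which they close (so a half turn about z gives the same grasp; the last joint's range is limited). The gripper opens to 87 mm and grips with 3 to 60 N. Pads are 19 mm wide; open, the fingers measure 117 mm over their backs; the gripper's body (75 mm by 190 mm) begins 51 mm behind the grasp point.
Start: joints at [0.014, 0.321, -0.07, 1.45, 0.023, 1.371, -0.057], TCP at [0.65, -0, 0.219] pointing down, gripper open.
Joint ranges: [-2.86, 2.86], [-0.3, 2.09], [-1.38, 1.24], [0.06, 2.45], [-1.56, 4.7], [0.09, 2.05], [-2.69, 2.69]. Speed limits (rad/s): [2.57, 2.57, 3.14, 3.14, 3.14, 3.14, 3.14].

INTERFACE

Orientations are given as a rotation vector (axis times angle).
In Python, from bench import * gives the robot as it stands.
- The arm moves only by the tool send_rows, never from a script. Its arguments are lists of equal length, an entry for each row: "xyz": the shift along the tool's x, y, z in mm, a list of three; "dr": the turn, a rotation vector about the tool's x, y, z in rad, a list of three. A call has exactly 10 rows; each row is the pose to reach, as a shift and turn from the pose commanded when the call began, along the tool's axes at that moment; what a row does not reach only later rows make up. A row lasts 1/12 s, in which the tool goes at most 41.7 mm and 7.16 degrees, less where a joint would pass 70% of its speed; a pose out of reach is approached as far as the arm can. A call with a gripper value outside its range is refused whole. "jaw" is the finger opening in mm, from 0 to 87, set as the call begins (left out, the last holds). The fingers move at their own pace and stop on an object; "grip_force" is the grip in N (left out, the last holds). Time passes only in rows, so rows that repeat a pose let the fingers close, or fill a call up. It gives the time, the measured TCP pose, the force, the opening and the grip force at its end, in the units of the state.
- get_state(): the state, without advancing time (a new reading comes with each control period).
- get_image(name): name is "scene" or "side" or "wrist"; returns the picture (420x560x3 uint8, red, green, blue); there is no depth.
- calibration(name): a dict with "vfov" (degrees; the focal length in pixels is half the picture's height over the tangent of half this angle, whatever the lens; pixels are square), "cx", "cy" (the principal point, pixels), "k1" (the pictures are not rectified: a ray, as slopes to the right and down, at radius r is drawn at 1 + k1 r^2 times it, then the intrinsics apply), "rvec" (rotation vector, rad) and "tvec" (3), from world to camera coordinates, as OpenCV has them; the wrist camera has in their place "hand_eye" (4x4, takes a point from camera to tool coordinates, whose origin is the TCP and whose axes are the flange's). Camera axes: x right, y down, z forward; pixel columns grow to the right and rows downward; lengths in m; the calibration is good to about 2 mm. A picture is of the moment at which its call begins: read the wrist's pose just before it. calibration takes no time and is no camera call.
- close_job(): hands the job in; it is judged then, once.
The state is a dict: "time": time; "joint_positions": joint angles; "qd": joint speeds; "joint_torque": joint torques, N m; "position": TCP position; "tool_rot": TCP orientation; "ft_force": force on the tool from outside, world axes, zero at the start; "torque": the same for the moment, N m; "grip_width": opening from 0.0 (shut) to 1.0 (fully open); "grip_force": force on a finger pad.
Only numpy, scipy, OpenCV 4.12 (cv2) and the standard library are available. Lean on these libraries where they do the work, as an engineer would, in place of code of your own. Each camera call takes 0.05 s, during which the arm holds its last target. There are 200 camera calls.

## Working session

There is one attempt and no reset: what is moved stays moved. The work goes in short steps, Python scripts to look and compute and a tool call to move; the robot and the scene stay as the last step left them, time stands still between calls to the robot, and variables do not carry over. Pictures are saved under pics/ and viewed, at most 10 in all, crops included, and the job is handed in when it is done.

Besides the shell and the picture viewer there is one more tool, called after "Request:" as name(argument=value, ...), one argument or row to a line, values as JSON. send_rows: Moves the arm, as the interface text tells. Its arguments: {"type":"object","properties":{"xyz":{"type":"array"},"dr":{"type":"array"},"jaw":{"type":"number"},"grip_force":{"type":"number"}},"required":["xyz","dr"]}

```bash
mkdir -p pics; python3 - <<'E'
from bench import *
import cv2,numpy as np
s=get_state();print({k:np.round(v,3) for k,v in s.items()})
for n in("scene","side","wrist"):
    im=get_image(n);cv2.imwrite(f"pics/{n}0.png",im[:,:,::-1]);c=calibration(n);print(n,c)
try: print(nose_length)
except Exception as e: print(e)
E
```

```text
{'time': np.float64(0.0), 'joint_positions': array([ 0.014,  0.322, -0.07 ,  1.452,  0.023,  1.371, -0.057]), 'qd': array([-0.001,  0.002,  0.001,  0.001, -0.   ,  0.001, -0.001]), 'joint_torque': array([-0.0000e+00, -4.9128e+01, -4.0400e-01, -3.1253e+01, -6.4000e-02,
        4.4000e-02,  0.0000e+00]), 'position': array([ 0.649, -0.   ,  0.218]), 'tool_rot': array([-2.220e+00, -2.221e+00,  2.000e-03]), 'ft_force': array([ 0.185,  0.231, -0.114]), 'torque': array([-0.045,  0.031, -0.01 ]), 'grip_force': np.float64(0.0), 'grip_width': np.float64(1.001)}
scene {'vfov': 46.98186553532319, 'cx': 280.41573715117306, 'cy': 205.02075931220094, 'k1': -0.08579749793009717, 'rvec': array([ 2.54727143,  0.72123417, -0.20621681]), 'tvec': array([-0.4734391 , -0.19073714,  1.83254758])}
side {'vfov': 55.409024666015405, 'cx': 282.28660232058047, 'cy': 212.72074008677635, 'k1': -0.02160018375927766, 'rvec': array([ 0.43365726, -2.751988  ,  1.19593893]), 'tvec': array([0.50916133, 0.27040792, 1.03937682])}
wrist {'vfov': 69.52740256207099, 'cx': 275.55937225308446, 'cy': 210.4203911554421, 'k1': 0.011133340064676544, 'hand_eye': array([[-7.59143959e-04, -9.60191936e-01, -2.79340060e-01,
         7.68747591e-02],
       [ 9.99999701e-01, -6.88549432e-04, -3.50841623e-04,
        -1.21120652e-03],
       [ 1.44535857e-04, -2.79340243e-01,  9.60192172e-01,
        -1.65072204e-01],
       [ 0.00000000e+00,  0.00000000e+00,  0.00000000e+00,
         1.00000000e+00]])}
0.017
```

View pics/scene0.png

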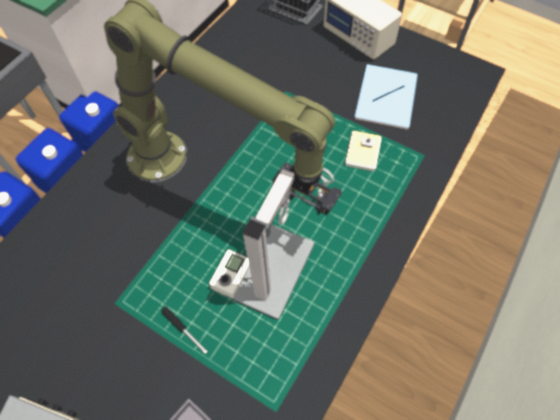

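View pics/side0.png

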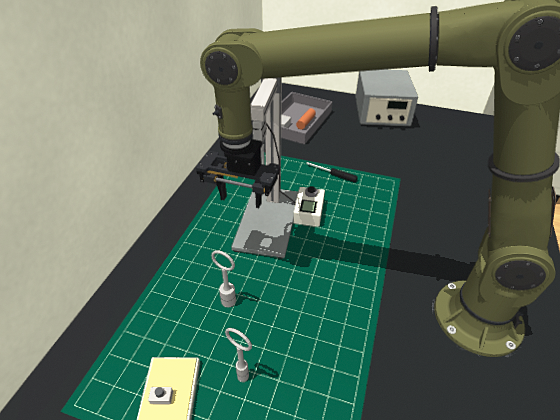

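```bash
cat >h.py <<'E'
from bench import *
import cv2,numpy as np
from scipy.spatial.transform import Rotation as R
from scipy.optimize import least_squares
def cam(n,s=None):
    c=calibration(n);f=210/np.tan(np.radians(c["vfov"])/2)
    if n=="wrist":
        T=np.eye(4);T[:3,:3]=R.from_rotvec(s["tool_rot"]).as_matrix();T[:3,3]=s["position"]
        T=T@np.array(c["hand_eye"]);A=T[:3,:3].T;t=-A@T[:3,3]
    else: A=R.from_rotvec(c["rvec"]).as_matrix();t=np.array(c["tvec"])
    return dict(f=f,c=np.array([c["cx"],c["cy"]]),k=c["k1"],A=A,t=t)
def proj(C,P):
    p=np.atleast_2d(P)@C["A"].T+C["t"];u=p[:,:2]/p[:,2:]
    return u*(1+C["k"]*(u**2).sum(1,keepdims=True))*C["f"]+C["c"]
def ray(C,px):
    d=(np.array(px,float)-C["c"])/C["f"];u=d.copy()
    for _ in range(20): u=d/(1+C["k"]*(u@u))
    v=C["A"].T@np.r_[u,1];return -C["A"].T@C["t"],v/np.linalg.norm(v)
def onz(C,px,z):
    o,v=ray(C,px);return o+v*(z-o[2])/v[2]
E
python3 - <<'E'
from h import *
a=cv2.imread("pics/scene0.png")[160:330,200:350];b=cv2.imread("pics/side0.png")[150:400,200:345]
a=cv2.resize(a,None,fx=3,fy=3,interpolation=2);b=cv2.resize(b,None,fx=2.4,fy=2.4,interpolation=2)
o=np.zeros((600,800,3),np.uint8);o[:a.shape[0],:450]=a;o[:600,452:800]=b[:600,:348];cv2.imwrite("pics/c1.png",o)
E
```

```text
(no output)
```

View pics/c1.png

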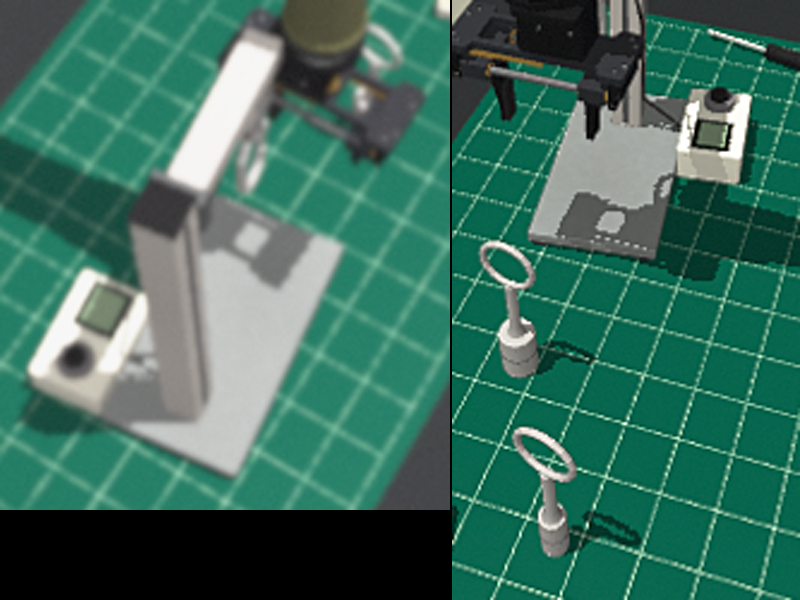

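```bash
python3 - <<'E'
from h import *
S=cam("scene");D=cam("side")
sd=lambda u,v:np.array([(u-452)/2.4+200,v/2.4+150]); sc=lambda u,v:np.array([u/3+200,v/3+160])
obs=[(D,sd(530,236),(80,70,25)),(D,sd(655,249),(-80,70,25)),(S,sc(342,246),(80,70,25)),(S,sc(237,470),(80,-220,25)),
(D,sd(719,93),(-122.5,None,74)),(S,sc(75,352),(-122.5,None,74)),(S,sc(165,203),(0,-165,480))]
bx,by=None,None
def W(p,P):
    c,s=np.cos(p[2]),np.sin(p[2]);return np.array([p[0]+(c*P[0]-s*P[1])/1e3,p[1]+(s*P[0]+c*P[1])/1e3,P[2]/1e3])
def res(p):
    r=[]
    for C,px,P in obs:
        P=(p[3]*1e3,p[4]*1e3,74) if P[1] is None else P
        r+=list(proj(C,W(p,P))[0]-px)
    return r
f=least_squares(res,[.7,-.2,0,-.12,-.15]);print("stand",f.x,"btn",W(f.x,(f.x[3]*1e3,f.x[4]*1e3,74)),np.round(f.fun,1))
print("btn rays",onz(D,sd(719,93),.074),onz(S,sc(75,352),.074))
for n,q in(("L",(507,266)),("s",(545,455))): print(n,"ring",onz(D,sd(*q),.168))
print("L base",onz(D,sd(520,371),0),"s base",onz(D,sd(555,552),0))
# ring extreme ends: horizontal diameter ends
im=cv2.imread("pics/side0.png")
for n,(y0,y1,x0,x1) in dict(L=(245,275,205,245),s=(322,356,220,258)).items():
    hsv=cv2.cvtColor(im[y0:y1,x0:x1],cv2.COLOR_BGR2HSV);m=((hsv[:,:,1]<80)&(hsv[:,:,2]>110)).astype(np.uint8)
    cs,_=cv2.findContours(m,cv2.RETR_EXTERNAL,cv2.CHAIN_APPROX_NONE);c=max(cs,key=len)
    print(n,len(c),cv2.fitEllipse(c),np.array([x0,y0]))
E
```

```text
stand [ 0.62391694 -0.08530368  0.14030451 -0.12252868 -0.18246636] btn [ 0.52810923 -0.28311201  0.074     ] [-1.3 -1.7  0.4  0.2 -0.  -2.5  0.1  0.4 -0.5 -1.  -0.4 -0.8 -0.6  0.5]
btn rays [ 0.52509556 -0.27858652  0.074     ] [ 0.53069347 -0.28482689  0.074     ]
L ring [0.63391643 0.15876566 0.168     ]
s ring [0.52113481 0.33718571 0.168     ]
L base [6.30836196e-01 1.67398171e-01 1.11022302e-16] s base [0.51933306 0.34423681 0.        ]
L 70 ((17.658315658569336, 16.180509567260742), (16.71206283569336, 26.833293914794922), 141.56138610839844) [205 245]
s 78 ((18.270936965942383, 18.614944458007812), (17.069326400756836, 31.476110458374023), 140.54808044433594) [220 322]
```

Request:
send_rows(
  xyz=[
    [20,-15,0],
    [20,-30,0],
    [20,-50,0],
    [20,-70,0],
    [20,-90,0],
    [20,-110,0],
    [20,-130,0],
    [20,-145,0],
    [20,-160,0],
    [20,-160,0],
  ],
  dr=[
    [0,0,-0.12],
    [0,0,-0.24],
    [0,0,-0.36],
    [0,0,-0.48],
    [0,0,-0.6],
    [0,0,-0.72],
    [0,0,-0.84],
    [0,0,-0.96],
    [0,0,-1.08],
    [0,0,-1.2],
  ],
  jaw=0,
  grip_force=20,
)

```text
time: 0.98
position: [0.4875, 0.0199, 0.2194]
tool_rot: [-0.57, -3.088, 0.001]
ft_force: [1.5, -0.2, 0.2]
grip_width: 0.327
grip_force: 0.0
```

```bash
cat >>h.py <<'E'
def go(xyz,xax=None,tilt=None,Rt=None):
    """tool-frame shift mm and turn; xax=world heading angle (rad) of tool x with tool down"""
    s=get_state();A=R.from_rotvec(s["tool_rot"])
    d=A.inv().apply(np.array(xyz)-s["position"])*1e3
    if Rt is None:
        x=np.array([np.cos(xax),np.sin(xax),0]);z=np.array([0,0,-1.]);Rt=R.from_matrix(np.c_[x,np.cross(z,x),z])
    print("t",round(float(s["time"]),2),"pos",np.round(s["position"],4),"shift",np.round(d,1),"turn",np.round((A.inv()*Rt).as_rotvec(),3),"F",np.round(s["ft_force"],1),"grip",round(float(s["grip_width"]),3),round(float(s["grip_force"]),1))
E
python3 - <<'E'
from h import *
go((.528,-.282,.15),np.pi+.14)
E
```

```text
t 0.98 pos [0.4875 0.0199 0.2194] shift [-145.6 -267.6   69.5] turn [-0.001 -0.001 -0.505] F [ 1.5 -0.2  0.2] grip 0.327 0.0
```

Request:
send_rows(
  xyz=[
    [-18,-33,5],
    [-36,-67,10],
    [-54,-100,15],
    [-73,-134,20],
    [-91,-167,30],
    [-109,-200,35],
    [-127,-234,40],
    [-140,-255,45],
    [-145.5,-267.5,45],
    [-145.5,-267.5,45],
  ],
  dr=[
    [0,0,-0.06],
    [0,0,-0.12],
    [0,0,-0.18],
    [0,0,-0.24],
    [0,0,-0.3],
    [0,0,-0.36],
    [0,0,-0.42],
    [0,0,-0.48],
    [0,0,-0.505],
    [0,0,-0.505],
  ],
)

```text
time: 1.82
position: [0.5271, -0.2865, 0.1734]
tool_rot: [0.202, -3.133, 0.002]
ft_force: [-0.4, 0.2, -0.6]
grip_width: 0.007
grip_force: 0.0
```

```bash
python3 - <<'E'
from h import *
go((.528,-.282,.095),np.pi+.14)
s=get_state();W=get_image("wrist");b=get_image("scene");C=cam("wrist",s);S=cam("scene");D=cam("side")
print(proj(C,(.528,-.282,.074)))
d=get_image("side")
for n,im,K in(("w",W,C),("d",d,D)):
    cv2.imwrite(f"pics/{n}1.png",im[:,:,::-1])
    o=im[:,:,::-1].copy();q=proj(K,(.528,-.282,.074))[0]
    cv2.drawMarker(o,tuple(int(v) for v in q),(0,0,255),0,8);cv2.imwrite(f"pics/{n}1m.png",o)
a=cv2.imread("pics/w1m.png");b2=cv2.imread("pics/d1m.png")[100:300,180:360]
o=np.zeros((420,800,3),np.uint8);o[:,:400]=cv2.resize(a,(400,300)).__class__ and cv2.copyMakeBorder(cv2.resize(a,(400,300)),0,120,0,0,0);b2=cv2.resize(b2,None,fx=2.1,fy=2.1);o[:,422:]=b2[:420,:378];cv2.imwrite("pics/c2.png",o)
E
```

```text
t 1.82 pos [ 0.5271 -0.2865  0.1734] shift [-1.6  4.4 78.3] turn [-0.001 -0.002 -0.011] F [-0.4  0.2 -0.6] grip 0.007 0.0
[[280.09041384 213.13408041]]
```

View pics/c2.png

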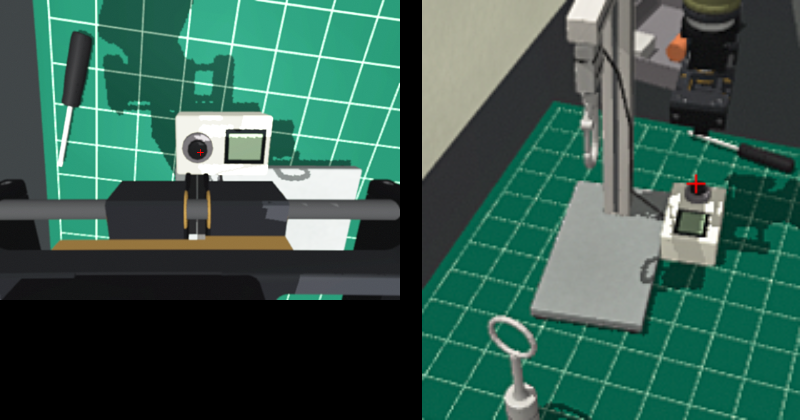

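```bash
python3 - <<'E'
from h import *
C=cam("wrist",get_state())
im=cv2.imread("pics/w1.png");g=cv2.cvtColor(im[175:240,245:310],cv2.COLOR_BGR2GRAY)
m=(g<45).astype(np.uint8);n,l,st,ce=cv2.connectedComponentsWithStats(m);i=1+np.argmax(st[1:,4]);print(st[i],ce[i]+[245,175])
b=onz(C,ce[i]+[245,175],.074);print(b);go((b[0],b[1],.095),np.pi+.14)
D=cam("side");p=(0.6239,-0.0853,.1403);c,s=np.cos(p[2]),np.sin(p[2])
a=cv2.imread("pics/d1.png")
for P in((0,0,251.5),(0,22,269),(0,-22,269),(0,22,306),(0,0,347)):
    q=proj(D,(p[0]+(c*P[0]-s*P[1])/1e3,p[1]+(s*P[0]+c*P[1])/1e3,P[2]/1e3))[0];print(P,q)
o=cv2.resize(a[90:200,220:300],None,fx=5,fy=5,interpolation=cv2.INTER_CUBIC);cv2.imwrite("pics/c3.png",o)
E
```

```text
[ 19  22  25  26 504] [275.77777778 209.72222222]
[ 0.52755078 -0.27997882  0.074     ]
t 1.97 pos [ 0.5289 -0.2804  0.1743] shift [ 1.3  0.5 79.3] turn [ 0.001  0.    -0.005] F [-0.2 -0.2  0.1] grip 0.005 0.0
(0, 0, 251.5) [260.96860204 173.84227901]
(0, 22, 269) [259.06782441 173.58117061]
(0, -22, 269) [262.50700653 163.62288363]
(0, 22, 306) [258.67916865 161.87668224]
(0, 0, 347) [260.0791679  143.29116649]
```

View pics/c3.png

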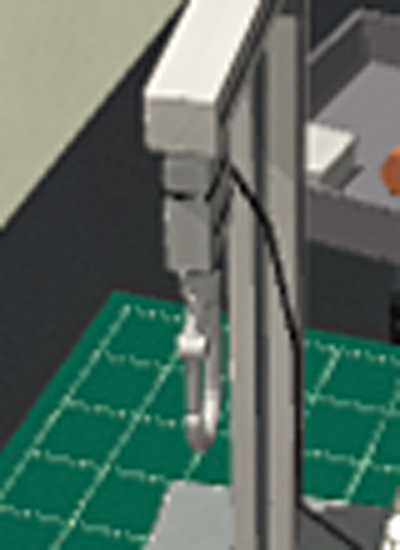

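Request:
send_rows(
  xyz=[
    [2.5,-3.5,15],
    [2.5,-3.5,40],
    [2.5,-3.5,65],
    [2.5,-3.5,75],
    [2.5,-3.5,80],
    [2.5,-3.5,84],
    [2.5,-3.5,87],
    [2.5,-3.5,89],
    [2.5,-3.5,89],
    [2.5,-3.5,89],
  ],
  dr=[
    [0,0,0],
    [0,0,0],
    [0,0,0],
    [0,0,0],
    [0,0,0],
    [0,0,0],
    [0,0,0],
    [0,0,0],
    [0,0,0],
    [0,0,0],
  ],
)

```text
time: 2.8
position: [0.5272, -0.2861, 0.0863]
tool_rot: [-0.21, 3.133, -0.001]
ft_force: [1.3, -0.7, -0.9]
grip_width: 0.005
grip_force: 0.0
```

Request:
send_rows(
  xyz=[
    [0,0,0],
    [0,0,0.5],
    [0,0,1],
    [0,0,1.5],
    [0,0,2],
    [0,0,2],
    [0,0,2],
    [0,0,2],
    [0,0,2],
    [0,0,2],
  ],
  dr=[
    [0,0,0],
    [0,0,0],
    [0,0,0],
    [0,0,0],
    [0,0,0],
    [0,0,0],
    [0,0,0],
    [0,0,0],
    [0,0,0],
    [0,0,0],
  ],
)

```text
time: 3.63
position: [0.5267, -0.2859, 0.0835]
tool_rot: [-0.211, 3.134, -0.0]
ft_force: [0.6, 0.2, 0.1]
grip_width: 0.005
grip_force: 0.0
```

```bash
python3 - <<'E'
from h import *
for _ in range(3):
    s=get_state();d=get_image("side");w=get_image("wrist");print(s["position"],s["ft_force"],s["torque"])
a=d[150:230,270:360,::-1];a=cv2.resize(a,None,fx=4.4,fy=4.4);b=cv2.resize(w[:,:,::-1],(400,300));o=np.zeros((352,800,3),np.uint8);o[:352,:396]=a[:352];o[:300,400:]=b;cv2.imwrite("pics/c4.png",o)
E
```

```text
[ 0.52673798 -0.2858844   0.0835181 ] [0.56300338 0.23273041 0.08560088] [ 0.14922398 -0.03495061 -0.01051017]
[ 0.52672417 -0.28588408  0.08350113] [-0.16710538  0.28238653  0.05715908] [ 0.18049562 -0.02859696  0.01357151]
[ 0.52670193 -0.28590207  0.08348071] [-0.0502998  -0.98833561  0.12096888] [ 0.13543201 -0.07035016  0.01835685]
```

View pics/c4.png

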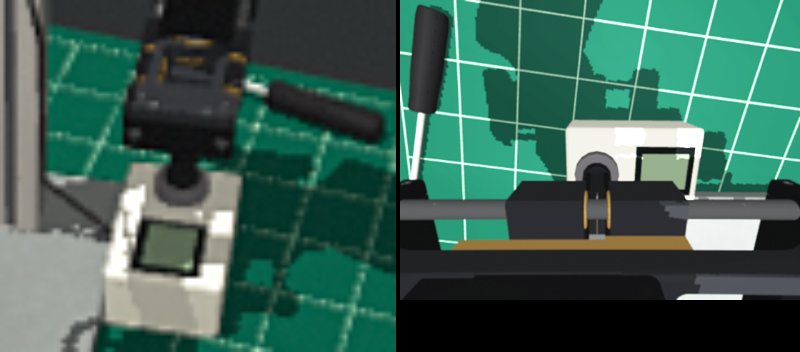

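Request:
send_rows(
  xyz=[
    [0,0,0.5],
    [0,0,1],
    [0,0,1.5],
    [0,0,2],
    [0,0,2.5],
    [0,0,3],
    [0,0,3.5],
    [0,0,4],
    [0,0,4],
    [0,0,4],
  ],
  dr=[
    [0,0,0],
    [0,0,0],
    [0,0,0],
    [0,0,0],
    [0,0,0],
    [0,0,0],
    [0,0,0],
    [0,0,0],
    [0,0,0],
    [0,0,0],
  ],
)

```text
time: 4.77
position: [0.5267, -0.2859, 0.0795]
tool_rot: [-0.211, 3.134, 0.0]
ft_force: [0.6, -0.3, 0.5]
grip_width: 0.005
grip_force: 0.0
```

```bash
python3 - <<'E'
from h import *
s=get_state();w=get_image("wrist");d=get_image("side");C=cam("wrist",s);D=cam("side")
A=R.from_rotvec(s["tool_rot"]).as_matrix();tip=s["position"]+A@[0,0,.017];print(tip,proj(C,tip),proj(D,tip),proj(D,s["position"]))
for p in((.5268,-.2845,.074),(.5268,-.2845,.068),(.5268,-.2845,.060)):print(p,proj(C,p),proj(D,p))
a=d[160:220,285:345,::-1];a=cv2.resize(a,None,fx=6.6,fy=6.6,interpolation=2);b=cv2.resize(w[160:350,190:390,::-1],None,fx=2,fy=2);o=np.zeros((400,800,3),np.uint8);o[:396,:396]=a[:396];o[:380,400:]=b;cv2.imwrite("pics/c5.png",o)
E
```

```text
[ 0.52670873 -0.28585948  0.06245936] [[275.19097977 247.29698991]] [[311.11114195 190.01874505]] [[311.43734336 185.99008989]]
(0.5268, -0.2845, 0.074) [[277.3627538  255.18048666]] [[311.19949312 187.53883266]]
(0.5268, -0.2845, 0.068) [[277.29975287 251.17387504]] [[311.08477376 188.96100303]]
(0.5268, -0.2845, 0.06) [[277.22143785 246.19296747]] [[310.9329055 190.8434245]]
```

View pics/c5.png

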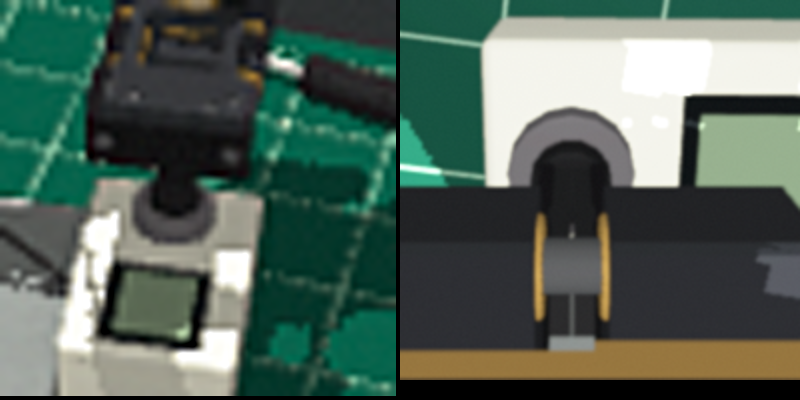

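Request:
send_rows(
  xyz=[
    [0,0,0.5],
    [0,0,1],
    [0,0,1.5],
    [0,0,2],
    [0,0,2.5],
    [0,0,3],
    [0,0,3.5],
    [0,0,4],
    [0,0,4],
    [0,0,4],
  ],
  dr=[
    [0,0,0],
    [0,0,0],
    [0,0,0],
    [0,0,0],
    [0,0,0],
    [0,0,0],
    [0,0,0],
    [0,0,0],
    [0,0,0],
    [0,0,0],
  ],
)

```text
time: 5.7
position: [0.5267, -0.2859, 0.0754]
tool_rot: [0.211, -3.135, -0.0]
ft_force: [0.2, 0.1, -0.6]
grip_width: 0.006
grip_force: 0.0
```

```bash
python3 - <<'E'
from h import *
D=cam("side");s=get_state();C=cam("wrist",s);w=get_image("wrist");d=get_image("side")
a=d[160:220,285:345,::-1];a=cv2.resize(a,None,fx=6.6,fy=6.6,interpolation=2);b=cv2.resize(w[160:350,190:390,::-1],None,fx=2,fy=2);o=np.zeros((400,800,3),np.uint8);o[:396,:396]=a[:396];o[:380,400:]=b;cv2.imwrite("pics/c6.png",o)
C=dict(C);s2=dict(s);s2["position"]=np.array([.5267,-.2859,.0795]);C2=cam("wrist",s2)
for z in(.052,.056,.06,.065,.07,.074): print(z,onz(D,(311.2,192.1),z),onz(C2,(275.5,245),z))
E
```

```text
0.052 [ 0.52627747 -0.28794753  0.052     ] [ 0.52945062 -0.28531999  0.052     ]
0.056 [ 0.52532158 -0.28327501  0.056     ] [ 0.52778532 -0.28554644  0.056     ]
0.06 [ 0.5243657  -0.27860248  0.06      ] [ 0.52612001 -0.2857729   0.06      ]
0.065 [ 0.52317084 -0.27276183  0.065     ] [ 0.52403838 -0.28605597  0.065     ]
0.07 [ 0.52197598 -0.26692117  0.07      ] [ 0.52195675 -0.28633904  0.07      ]
0.074 [ 0.5210201  -0.26224865  0.074     ] [ 0.52029145 -0.2865655   0.074     ]
```

View pics/c6.png

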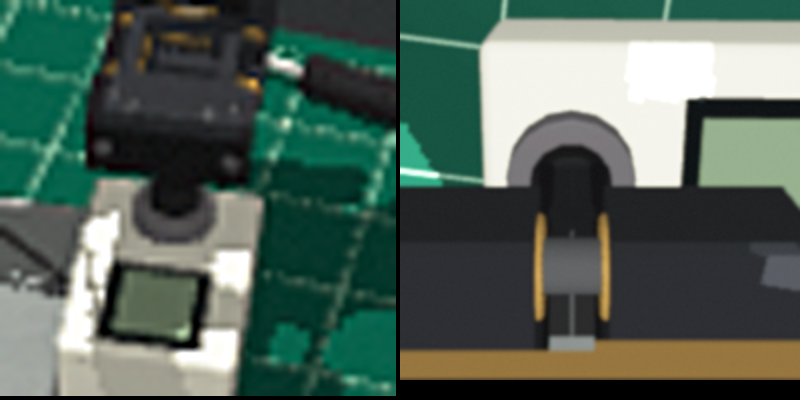

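Request:
send_rows(
  xyz=[
    [0,0,0.5],
    [0,0,1],
    [0,0,1.5],
    [0,0,2],
    [0,0,2.5],
    [0,0,3],
    [0,0,3],
    [0,0,3],
    [0,0,3],
    [0,0,3],
  ],
  dr=[
    [0,0,0],
    [0,0,0],
    [0,0,0],
    [0,0,0],
    [0,0,0],
    [0,0,0],
    [0,0,0],
    [0,0,0],
    [0,0,0],
    [0,0,0],
  ],
)

```text
time: 6.63
position: [0.5267, -0.2859, 0.0725]
tool_rot: [-0.211, 3.134, -0.0]
ft_force: [0.5, -0.1, -0.1]
grip_width: 0.005
grip_force: 0.0
```

```bash
python3 - <<'E'
from h import *
s=get_state();w=get_image("wrist");C=cam("wrist",s);A=R.from_rotvec(s["tool_rot"]).as_matrix()
for x in(0,.0095):
  for z in(-.02,0,.01,.017,.025): print(x,z,proj(C,s["position"]+A@[x,0,z])[0].round(1))
b=cv2.resize(w[180:340,200:350,::-1],None,fx=3.7,fy=3.7,interpolation=2);b=cv2.convertScaleAbs(b,alpha=3,beta=20);cv2.imwrite("pics/c7.png",b)
E
```

```text
0 -0.02 [275.2 274.9]
0 0 [275.2 258.6]
0 0.01 [275.2 251.7]
0 0.017 [275.2 247.3]
0 0.025 [275.2 242.6]
0.0095 -0.02 [275.2 258.6]
0.0095 0 [275.2 243.8]
0.0095 0.01 [275.2 237.6]
0.0095 0.017 [275.2 233.6]
0.0095 0.025 [275.2 229.3]
```

View pics/c7.png

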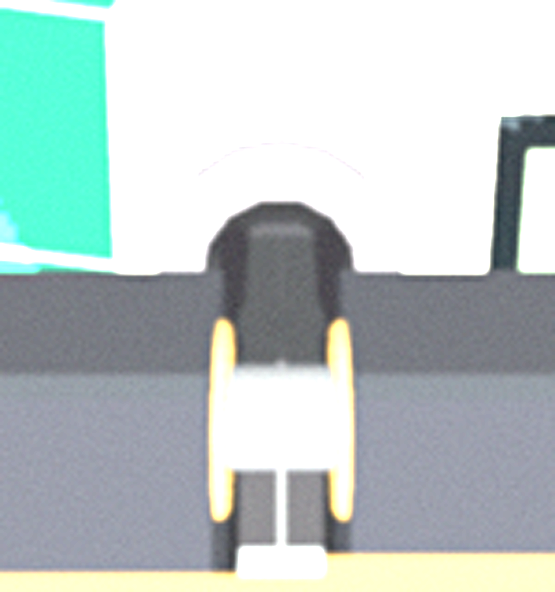

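Request:
send_rows(
  xyz=[
    [0,0,-5],
    [0,0,-10],
    [0,0,-20],
    [0,0,-35],
    [0,0,-50],
    [0,0,-60],
    [0,0,-70],
    [0,0,-70],
    [0,0,-70],
    [0,0,-70],
  ],
  dr=[
    [0,0,0],
    [0,0,0],
    [0,0,0],
    [0,0,0],
    [0,0,0],
    [0,0,0],
    [0,0,0],
    [0,0,0],
    [0,0,0],
    [0,0,0],
  ],
)

```text
time: 7.52
position: [0.5263, -0.2856, 0.1419]
tool_rot: [0.211, -3.134, -0.001]
ft_force: [0.1, -0.0, -0.6]
grip_width: 0.011
grip_force: 0.0
```

```bash
python3 - <<'E'
from h import *
get_image("side");get_image("side");s=get_state();w=get_image("wrist");d=get_image("side");C=cam("wrist",s);D=cam("side")
cv2.imwrite("pics/w8.png",w[:,:,::-1]);cv2.imwrite("pics/d8.png",d[:,:,::-1]);print(s["position"],s["ft_force"])
g=cv2.cvtColor(w,cv2.COLOR_RGB2GRAY)
p=proj(C,(.527,-.2855,.074))[0].astype(int);print(p)
x0,y0=p-[45,45]
for th in(40,60,80,100,120,140,160,180):
    m=(g[y0:y0+80,x0:x0+90]<th).astype(np.uint8);n,l,st,ce=cv2.connectedComponentsWithStats(m)
    i=1+np.argmax(st[1:,4]);print(th,st[i],(ce[i]+[x0,y0]).round(1))
a=cv2.resize(w[y0-5:y0+90,x0-15:x0+105,::-1],None,fx=3.3,fy=3.3,interpolation=2);b=cv2.resize(d[160:220,285:345,::-1],None,fx=6.5,fy=6.5,interpolation=2)
o=np.zeros((400,800,3),np.uint8);o[:a.shape[0],:a.shape[1]]=a;o[:390,400:790]=b[:390];cv2.imwrite("pics/c8.png",o);print(x0-15,y0-5)
E
```

```text
[ 0.52609441 -0.28556812  0.14143863] [-0.11888792  0.3412637   0.00413824]
[275 223]
40 [ 31  28  28  30 671] [274.6 220.7]
60 [ 30  28  30  31 729] [274.6 220.7]
80 [ 30  27  31  32 773] [274.7 220.7]
100 [ 29  27  32  33 823] [274.6 220.8]
120 [  28   26   40   36 1003] [275.7 221.3]
140 [  22   16   47   47 1690] [274.3 217.3]
160 [  21   16   48   47 1743] [274.4 217.3]
180 [  21   15   48   49 1795] [274.4 217.2]
215 173
```

View pics/c8.png

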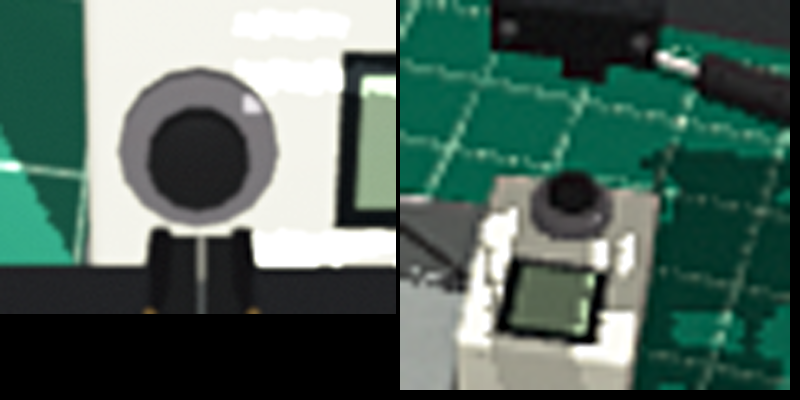

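```bash
python3 - <<'E'
from h import *
D=cam("side");s=get_state();C=cam("wrist",s)
def tri(px,qx):
    o1,v1=ray(D,px);o2,v2=ray(C,qx);A=np.c_[v1,-v2];t=np.linalg.lstsq(A,o2-o1,rcond=None)[0]
    a,b=o1+t[0]*v1,o2+t[1]*v2;return a.round(4),b.round(4)
print(tri((311.5,189.5),(274.65,220.7)),tri((311.3,193),(274.4,217.3)))
for z in(.054,.064,.07,.074):
    print(z,onz(C,(274.65,220.7),z),onz(D,(311.5,189.5),z), "mm/px",1e3*np.linalg.norm(onz(C,(290,220.7),z)-onz(C,(260,220.7),z))/30)
E
```

```text
(array([ 0.5255, -0.2858,  0.065 ]), array([ 0.5274, -0.2859,  0.0656])) (array([ 0.5252, -0.2857,  0.0502]), array([ 0.5289, -0.2859,  0.0513]))
0.054 [ 0.53116332 -0.28540349  0.054     ] [ 0.52821087 -0.29884485  0.054     ] mm/px 0.8785535005278368
0.064 [ 0.52791373 -0.28582509  0.064     ] [ 0.5257927  -0.28700735  0.064     ] mm/px 0.8437945134954261
0.07 [ 0.52596398 -0.28607805  0.07      ] [ 0.5243418  -0.27990486  0.07      ] mm/px 0.8229391212759758
0.074 [ 0.52466415 -0.28624669  0.074     ] [ 0.52337453 -0.27516986  0.074     ] mm/px 0.8090355264630117
```

Request:
send_rows(
  xyz=[
    [0,0,20],
    [0,0,45],
    [0,0,60],
    [0,0,66],
    [0,0,69],
    [0,0,70],
    [0,0,71],
    [0,0,72],
    [0,0,73],
    [0,0,73],
  ],
  dr=[
    [0,0,0],
    [0,0,0],
    [0,0,0],
    [0,0,0],
    [0,0,0],
    [0,0,0],
    [0,0,0],
    [0,0,0],
    [0,0,0],
    [0,0,0],
  ],
)

```text
time: 8.55
position: [0.5275, -0.2863, 0.0705]
tool_rot: [-0.211, 3.133, -0.002]
ft_force: [-0.6, -0.2, 1.9]
grip_width: 0.004
grip_force: 0.9
```

Request:
send_rows(
  xyz=[
    [0,0,1],
    [0,0,2],
    [0,0,3],
    [0,0,4],
    [0,0,4],
    [0,0,4],
    [0,0,4],
    [0,0,4],
    [0,0,4],
    [0,0,4],
  ],
  dr=[
    [0,0,0],
    [0,0,0],
    [0,0,0],
    [0,0,0],
    [0,0,0],
    [0,0,0],
    [0,0,0],
    [0,0,0],
    [0,0,0],
    [0,0,0],
  ],
)

```text
time: 9.38
position: [0.5273, -0.2862, 0.0659]
tool_rot: [-0.211, 3.133, -0.001]
ft_force: [2.7, -1.4, 4.3]
grip_width: 0.01
grip_force: 2.3
```

Request:
send_rows(
  xyz=[
    [0,0,0.5],
    [0,0,1],
    [0,0,1.5],
    [0,0,2],
    [0,0,2],
    [0,0,2],
    [0,0,2],
    [0,0,2],
    [0,0,2],
    [0,0,2],
  ],
  dr=[
    [0,0,0],
    [0,0,0],
    [0,0,0],
    [0,0,0],
    [0,0,0],
    [0,0,0],
    [0,0,0],
    [0,0,0],
    [0,0,0],
    [0,0,0],
  ],
)

```text
time: 10.22
position: [0.5272, -0.2862, 0.0652]
tool_rot: [-0.21, 3.133, -0.001]
ft_force: [0.4, -0.6, 12.8]
grip_width: 0.002
grip_force: 6.3
```

Request:
send_rows(
  xyz=[
    [0,0,-10],
    [0,0,-35],
    [5,10,-65],
    [12,35,-90],
    [20,70,-110],
    [20,105,-120],
    [20,140,-120],
    [20,175,-120],
    [20,210,-120],
    [20,240,-120],
  ],
  dr=[
    [0,0,0],
    [0,0,0],
    [0,0,0],
    [0,0,0],
    [0,0,0],
    [0,0,0],
    [0,0,0],
    [0,0,0],
    [0,0,0],
    [0,0,0],
  ],
  jaw=75,
)

```text
time: 11.05
position: [0.4718, -0.0481, 0.182]
tool_rot: [0.212, -3.129, -0.002]
ft_force: [1.3, -0.1, 0.3]
grip_width: 0.681
grip_force: 0.0
```

```bash
cat > ring.py <<'E'
from h import *
D=cam("side")
s=get_state();d=get_image("side");w=get_image("scene");cv2.imwrite("pics/d9.png",d[:,:,::-1]);cv2.imwrite("pics/s9.png",w[:,:,::-1])
x0,x1,y0,y1=205,245,245,275
hsv=cv2.cvtColor(d[y0:y1,x0:x1],cv2.COLOR_RGB2HSV);m=((hsv[:,:,1]<80)&(hsv[:,:,2]>110)).astype(np.uint8)
cs,_=cv2.findContours(m,cv2.RETR_EXTERNAL,cv2.CHAIN_APPROX_NONE);c=max(cs,key=len)+np.array([x0,y0])
e=cv2.fitEllipse(c[c[:,0,1]<273]);print(e)
ce=onz(D,e[0],.168);print("ring centre",ce)
th=np.radians(e[2]);t=np.radians(np.arange(0,360,2))
pts=np.c_[np.cos(t)*(e[1][0]/2),np.sin(t)*(e[1][1]/2)]@np.array([[np.cos(th),np.sin(th)],[-np.sin(th),np.cos(th)]])+e[0]
for k in range(0,180,2):
    q=onz(D,pts[k//1%180],.168)-ce
    if abs(np.hypot(*q[:2])-.032)<.0035: print(2*k,pts[k].round(1),"r",round(np.hypot(*q[:2])*1e3,1),"yaw",round(float(np.arctan2(q[1],q[0])),2))
S=cam("scene")
im=w[:,:,::-1][150:240,270:360];cv2.imwrite("pics/c9.png",np.hstack([cv2.resize(im,(400,400),interpolation=2),cv2.resize(d[240:310,190:260,::-1],(400,400),interpolation=2)]))
print(s["position"],proj(S,[ce])[0])
E
python3 ring.py
```

```text
((222.51744079589844, 260.408935546875), (15.842686653137207, 25.6962947845459), 133.55601501464844)
ring centre [0.63534378 0.15786051 0.168     ]
52 [211.8 257. ] r 28.7 yaw -0.06
56 [211.7 256.3] r 29.9 yaw -0.12
60 [211.7 255.6] r 31.1 yaw -0.18
64 [211.8 255. ] r 32.3 yaw -0.23
68 [211.8 254.4] r 33.4 yaw -0.28
72 [212.  253.8] r 34.4 yaw -0.33
76 [212.2 253.2] r 35.3 yaw -0.37
132 [219.3 250. ] r 34.8 yaw -0.93
136 [220.  250.1] r 33.8 yaw -0.97
140 [220.7 250.3] r 32.7 yaw -1.02
144 [221.5 250.6] r 31.6 yaw -1.07
148 [222.2 250.8] r 30.4 yaw -1.13
152 [223.  251.2] r 29.1 yaw -1.19
236 [233.3 264.5] r 29.4 yaw 3.02
240 [233.3 265.2] r 30.5 yaw 2.96
244 [233.3 265.8] r 31.5 yaw 2.91
248 [233.2 266.5] r 32.5 yaw 2.86
252 [233.1 267.1] r 33.4 yaw 2.81
256 [232.9 267.6] r 34.1 yaw 2.77
260 [232.6 268.1] r 34.8 yaw 2.72
264 [232.3 268.6] r 35.4 yaw 2.68
300 [227.9 270.9] r 35.2 yaw 2.34
304 [227.2 271. ] r 34.6 yaw 2.3
308 [226.5 270.9] r 33.9 yaw 2.26
312 [225.8 270.8] r 33.1 yaw 2.22
316 [225.1 270.7] r 32.2 yaw 2.17
320 [224.3 270.5] r 31.2 yaw 2.12
324 [223.6 270.3] r 30.1 yaw 2.07
328 [222.8 270. ] r 29.0 yaw 2.01
[ 0.47176843 -0.04805066  0.1819842 ] [325.40631136 174.02617082]
```

View pics/c9.png

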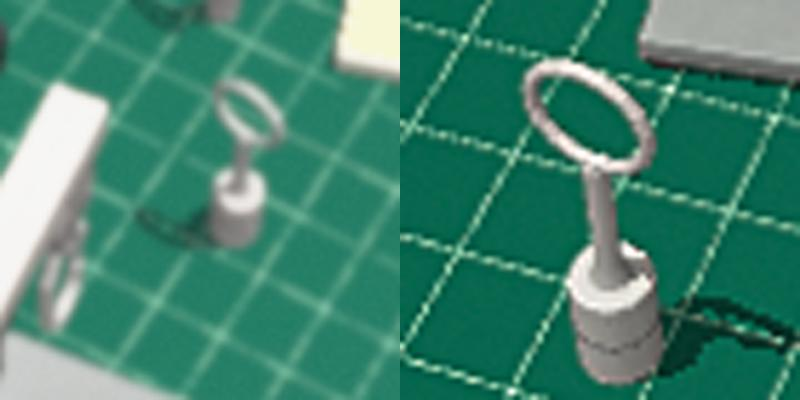

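```bash
cat >>h.py <<'E'
def lean(L,p):
    h=np.array([np.cos(p),np.sin(p),0]);k=np.array([0,0,1.]);z=np.sin(L)*h-np.cos(L)*k;x=-np.cos(L)*h-np.sin(L)*k
    return R.from_matrix(np.c_[x,np.cross(z,x),z])
E
python3 - <<'E'
from h import *
S=cam("scene");D=cam("side")
obs=[(S,(326.1,175.4),.168),(S,(324,192.3),.06),(S,(323.4,204.7),0),(D,(222.7,260.5),.168),(D,(226.9,289),.06),(D,(228.5,303.),0)]
f=least_squares(lambda p:np.concatenate([proj(C,(p[0],p[1],z))[0]-q for C,q,z in obs]),[.63,.16]);print(f.x,f.fun.round(1))
for y in(-.23,-1.07): print(y,[proj(S,(f.x[0]+.03*k*np.cos(y),f.x[1]+.03*k*np.sin(y),.168))[0].round(1) for k in(1,-1)])
print("hook scene",onz(S,(282.4,222.5),.240),"side",onz(D,(260,178.8),.240))
go((.47,-.06,.20),Rt=lean(.85,.14))
E
```

```text
[0.63695037 0.15659649] [-0.5 -0.9 -0.5 -0.9 -0.9 -4.7 -0.6 -0.6 -1.  -1.8 -0.7 -2.3]
-0.23 [array([332.5, 180. ]), array([318.9, 169.1])]
-1.07 [array([325.6, 182.3]), array([325.7, 166.9])]
hook scene [ 0.62879508 -0.09820504  0.24      ] side [ 0.62436595 -0.07822361  0.24      ]
t 11.15 pos [ 0.472  -0.0446  0.182 ] shift [  4.3 -14.9 -18. ] turn [ 0.004 -0.855  0.002] F [ 0.3  0.1 -0.3] grip 0.771 0.0
```

Request:
send_rows(
  xyz=[
    [0,-2,-3],
    [1,-4,-6],
    [2,-6,-9],
    [3,-8,-12],
    [4,-12,-15],
    [4,-15,-18],
    [4,-15,-18],
    [4,-15,-18],
    [4,-15,-18],
    [4,-15,-18],
  ],
  dr=[
    [0,-0.12,0],
    [0,-0.24,0],
    [0,-0.36,0],
    [0,-0.48,0],
    [0,-0.6,0],
    [0,-0.72,0],
    [0,-0.84,0],
    [0,-0.855,0],
    [0,-0.855,0],
    [0,-0.855,0],
  ],
)

```text
time: 11.98
position: [0.4886, -0.0557, 0.159]
tool_rot: [-0.184, 2.601, 0.171]
ft_force: [0.8, -1.4, 1.0]
grip_width: 0.863
grip_force: 0.0
```

```bash
python3 - <<'E'
from h import *
get_image("side");s=get_state();w=get_image("wrist");C=cam("wrist",s);cv2.imwrite("pics/w10.png",w[:,:,::-1]);np.save("s10.npy",np.r_[s["position"],s["tool_rot"]])
print(s["position"],s["joint_positions"].round(2))
for n,P in dict(seat=(.626,-.087,.2515),bot=(.626,-.087,.238),base=(.626,-.087,.025),btn=(.5272,-.2862,.074),massring=(.637,.157,.168)).items(): print(n,proj(C,P)[0])
q=proj(C,(.626,-.087,.2515))[0].astype(int)
g=cv2.cvtColor(w,cv2.COLOR_RGB2GRAY);x0=max(q[0]-48,0);y0=max(q[1]-50,0)
print(x0,y0);
for r in range(y0,y0+76,4): print(r," ".join("%3d"%v for v in g[r,x0:x0+96:3]))
E
```

```text
[ 0.48674158 -0.05612149  0.15571372] [ 0.65 -0.3  -0.32  2.31 -0.6   0.76  2.4 ]
seat [209.97741166 491.42611229]
bot [211.24974595 465.39755682]
base [222.22466767 233.51152268]
btn [-50.88566425 190.67025597]
massring [454.7695731  355.91997223]
161 441Traceback (most recent call last):
  File "<stdin>", line 8, in <module>
IndexError: index 441 is out of bounds for axis 0 with size 420
```

```bash
python3 - <<'E'
from h import *
go((.555,-.05,.21),Rt=lean(.85,.1))
E
```

```text
t 12.08 pos [ 0.4865 -0.0564  0.1552] shift [-87.   -0.2 -12.9] turn [ 0.103 -0.325 -0.004] F [-0.8  0.5 -1.2] grip 0.863 0.0
```

Request:
send_rows(
  xyz=[
    [-15,0,-2],
    [-30,0,-4],
    [-45,0,-6],
    [-60,0,-8],
    [-70,0,-10],
    [-80,0,-12],
    [-87,0,-13],
    [-87,0,-13],
    [-87,0,-13],
    [-87,0,-13],
  ],
  dr=[
    [0.015,-0.05,0],
    [0.03,-0.1,0],
    [0.045,-0.15,0],
    [0.06,-0.2,0],
    [0.08,-0.25,0],
    [0.09,-0.29,0],
    [0.1,-0.325,0],
    [0.1,-0.325,0],
    [0.1,-0.325,0],
    [0.1,-0.325,0],
  ],
)

```text
time: 12.92
position: [0.5748, -0.0554, 0.2017]
tool_rot: [-0.117, 2.29, 0.059]
ft_force: [-0.4, -0.5, 0.3]
grip_width: 0.862
grip_force: 0.0
```

```bash
cat > look.py <<'E'
from h import *
get_image("side");s=get_state();w=get_image("wrist");C=cam("wrist",s);cv2.imwrite("pics/w11.png",w[:,:,::-1]);np.save("s11.npy",np.r_[s["position"],s["tool_rot"]])
go((.555,-.05,.21),Rt=lean(.85,.1));print(s["joint_positions"].round(2))
for n,P in dict(seat=(.626,-.087,.2515),nose=(.6229,-.065,.269),top=(.626,-.087,.347),base=(.626,-.087,.025)).items(): print(n,proj(C,P)[0].round(1))
q=proj(C,(.626,-.087,.2515))[0].astype(int)
g=cv2.cvtColor(w,cv2.COLOR_RGB2GRAY);x0=max(q[0]-60,0);y0=max(min(q[1]-40,330),0)
print(x0,y0)
for r in range(y0,min(y0+90,420),4): print(r," ".join("%3d"%v for v in g[r,x0:x0+120:4]))
E
python3 look.py
```

```text
t 13.02 pos [ 0.5752 -0.0554  0.2023] shift [  7.1   7.5 -19.7] turn [ 0.006  0.    -0.001] F [-0.1  0.2  1.4] grip 0.863 0.0
[ 0.4  -0.3  -0.18  2.37 -0.91  0.37  2.63]
seat [221.3 349.6]
nose [253.7 379.5]
top [208.  549.4]
base [237.4  96.9]
161 309
309  10  13  11  12  29  43  44  24  19 154 244 243 243 245 245 243 244 245 244 246 245 245 246 245 247 247 246 245 246 246
313   9  14  13  13  25  43  44  27  14 242 244 243 244 244 243 243 243 244 244 244 244 243 244 244 245 245 245 244 246 246
317  11  14  14  14  21  46  44  32  66 245 243 243 244 244 243 243 243 244 244 244 244 244 244 244 245 245 245 245 246 246
321  10  14  12  14  17  43  45  37 213 243 243 242 243 243 244 243 244 243 243 244 245 245 246 245 244 245 245 245 246 246
325  10  12  13  14  14  42  41  40 246 243 244 244 243 244 244 244 245 244 244 244 245 246 246 245 245 246 245 245 245 247
329  10  15  14  13  10 227 242 242 245 244 244 245 242 205 147 114 122 178 221 245 245 244 245 246 247 247 247 246 246 246
333  12  13  12  12  89 245 244 244 244 244 243 142 121 130 136 138 134 129 120 101 228 245 247 248 249
[... 1304 characters left out ...]
  24  24  24  25  23  24  23  25  23  22  23  26  25  24  25  24  24  24  24  23
381  31  31  31  30  30  30  29  29  31  30  30  30  29  31  29  32  31  30  30  31  30  32  32  31  29  31  31  32  31  32
385  17  20  19  17  16  18  18  17  18  16  17  16  18  15  17  17  17  14  17  15  16  16  16  17  15  14  17  15  17  18
389  12  13  14  12  12  13  13  12  14  11  13  12  16  13  12  10  13  15  12  14  13  15  13  14  12  11  13  10  12  11
393  14  13  13  10  12  11  12  10  13  12  11  15  12  12  16  13  14  10  13  14  14  11  12  13  14  14  13  12  11  10
397  11  14  12  14  12  12  10  13  14  13  12  12  14  13  13  13  13  11  13  12  10  11  13  10  13  12  12  13  11  11
```

```bash
python3 - <<'E'
from h import *
v=np.load("s11.npy");C=cam("wrist",dict(position=v[:3],tool_rot=v[3:]))
for x in(.62,.626,.632):
    o,d=ray(C,(222.2,328));p=o+d*(x-o[0])/d[0];print(x,p.round(4),proj(C,(x,-.087,.238)).round(1))
w=cv2.imread("pics/w11.png",0).astype(int)
for r in range(326,348,2):
    row=w[r,170:260];print(r,[170+int(i) for i in np.where(np.abs(np.diff(row))>25)[0]])
E
```

```text
0.62 [ 0.62   -0.087   0.2384] [[222.2 327.3]]
0.626 [ 0.626  -0.0873  0.238 ] [[222.7 328. ]]
0.632 [ 0.632  -0.0877  0.2376] [[223.2 328.6]]
326 [189, 190, 191]
328 [178, 179, 180, 181]
330 [177, 178, 179, 180, 210, 234, 235]
332 [176, 177, 178, 179, 204, 205, 206, 236, 237, 238]
334 [175, 176, 177, 178, 201, 202, 203, 239, 240, 241, 242]
336 [174, 175, 176, 177, 197, 198, 199]
338 [173, 174, 175, 176, 195, 196, 227]
340 [173, 174, 175, 193, 194, 226, 227]
342 [172, 173, 174, 191, 192, 225, 226, 227]
344 [171, 172, 173, 189, 190, 225, 226]
346 [170, 171, 172, 187, 188, 225, 226]
```

```bash
python3 - <<'E'
from h import *
go((.571,.167,.087),Rt=lean(.9,-.15))
E
```

```text
t 13.02 pos [ 0.5752 -0.0554  0.2023] shift [ 74.9 221.1  90.9] turn [ 0.198 -0.05   0.159] F [-0.1  0.2  1.4] grip 0.863 0.0
```

Request:
send_rows(
  xyz=[
    [8,25,10],
    [16,50,20],
    [25,75,30],
    [34,100,41],
    [42,125,52],
    [51,150,63],
    [60,180,74],
    [70,205,85],
    [75,221,91],
    [75,221,91],
  ],
  dr=[
    [0.02,-0.005,0.016],
    [0.04,-0.01,0.032],
    [0.06,-0.015,0.048],
    [0.08,-0.02,0.065],
    [0.11,-0.03,0.088],
    [0.13,-0.035,0.1],
    [0.16,-0.04,0.13],
    [0.18,-0.045,0.145],
    [0.198,-0.05,0.159],
    [0.198,-0.05,0.159],
  ],
)

```text
time: 13.85
position: [0.5544, 0.0625, 0.1121]
tool_rot: [0.05, 2.361, 0.024]
ft_force: [-0.4, 0.2, 0.0]
grip_width: 0.867
grip_force: 0.0
```

```bash
python3 - <<'E'
from h import *
get_image("side");s=get_state();print(s["joint_positions"].round(2));go((.571,.167,.087),Rt=lean(.9,-.15));go((.6406,.1563,.031),Rt=lean(.9,-.15))
C=cam("wrist",s);w=get_image("wrist");cv2.imwrite("pics/w12.png",w[:,:,::-1])
for P in((.636,.157,0),(.636,.157,.03),(.636,.157,.06),(.636,.157,.1)):print(P,proj(C,P)[0].round(1))
g=cv2.cvtColor(w,cv2.COLOR_RGB2HSV)
for z in(.02,.04,.09):
    r=int(proj(C,(.636,.157,z))[0][1]);i=np.where((g[r,:,1]<60)&(g[r,:,2]>90))[0];print(z,r,i[::3])
E
```

```text
[ 0.8  -0.3  -0.99  2.45 -0.59  0.12  1.82]
t 13.9 pos [0.5535 0.0634 0.1111] shift [  8.9 103.2  29.7] turn [ 0.112 -0.125  0.057] F [-0.5  1.4 -1.1] grip 0.863 0.0
t 13.9 pos [0.5535 0.0634 0.1111] shift [ -1.9  92.8 118.4] turn [ 0.112 -0.125  0.057] F [-0.5  1.4 -1.1] grip 0.863 0.0
(0.636, 0.157, 0) [366.9 178.3]
(0.636, 0.157, 0.03) [372.5 203.9]
(0.636, 0.157, 0.06) [378.8 232.1]
(0.636, 0.157, 0.1) [388.2 274.8]
0.02 195 [  0   3   6   9  12  15  18  21  24  27  30  33  36  39  42  45  48  51
  54  57  60  63  66  69  72  75  78  81  84  87  90  93  96  99 102 105
 108 111 114 117 120 123 126 129 132 135 138 141 144 147 150 153 156 159
 162 165 168 171 174 177 180 183 186 189 192 195 216 348 351 354 357 360
 363 366 369 372 375 378 381 384 387 390 448 529 532 535 538 541 544 547
 550 553 556]
0.04 212 [  0   3   6   9  12  15  18  21  24  27  30  33  36  39  42  45  48  51
  54  57  60  63  66  69  72  75  78  81  84  87  90  93  96  99 102 105
 108 111 114 117 120 123 126 129 132 135 138 141 144 147 150 153 156 159
 162 165 168 171 174 177 180 183 186 189 192 195 198 201 204 207 276 352
 355 358 361 364 367 370 373 376 379 382 385 388 391 394 516 519 522 525
 528 531 534 537 540 545 548 551 554 557]
0.09 263 [376 379 382 385 388 391]
```

```bash
cat >>h.py <<'E'
def fk(q,L=None):
    L=LL if L is None else L
    A=R.identity();p=np.zeros(3)
    for i,(ax,l) in enumerate(zip("zyzyzyz",[L[0],0,L[1],0,L[2],0,L[3]])):
        A=A*R.from_euler(ax,q[i]);p=p+A.apply([0,0,l])
    return p,A
lo=np.array([-2.86,-.3,-1.38,.06,-1.56,.09,-2.69]);hi=np.array([2.86,2.09,1.24,2.45,4.7,2.05,2.69])
E
python3 - <<'E'
from h import *
s=get_state()
data=[([0.014,.322,-.07,1.452,.023,1.371,-.057],(.649,0,.218)),([.65,-.3,-.32,2.31,-.6,.76,2.4],(.48674,-.05612,.15571)),([.4,-.3,-.18,2.37,-.91,.37,2.63],(.5752,-.0554,.2023)),(s["joint_positions"],s["position"])]
f=least_squares(lambda L:np.concatenate([fk(q,L)[0]-p for q,p in data]),[.36,.42,.5,.3]);print(f.x,(f.fun*1e3).round(1))
A=fk(s["joint_positions"],f.x)[1];print((A.inv()*R.from_rotvec(s["tool_rot"])).as_rotvec())
A=fk(data[0][0],f.x)[1];print((A.inv()*R.from_rotvec([-2.22,-2.221,.002])).as_rotvec())
E
```

```text
[0.25347543 0.48796601 0.47115164 0.42206831] [ -34.9  -23.9  -18.4   -5.2   63.4   -5.2    6.8   68.6   12.2    8.2
 -153.5   11.3]
[-0.00564047  0.00564047 -1.49013075]
[-1.96310980e-04 -9.86729666e-04  1.57030903e+00]
```

```bash
python3 - <<'E'
from h import *
import itertools
s=get_state()
data=[([0.014,.322,-.07,1.452,.023,1.371,-.057],(.649,0,.218),(-2.22,-2.221,.002)),([.4,-.3,-.18,2.37,-.91,.37,2.63],(.5752,-.0554,.2023),(-.117,2.29,.059)),(s["joint_positions"],s["position"],s["tool_rot"])]
out=[]
for sg in itertools.product((1,-1),repeat=6):
    S=np.array([1,*sg])
    rf=lambda L:np.concatenate([fk(np.array(q)*S,L)[0]-p for q,p,_ in data])
    f=least_squares(rf,[.36,.42,.5,.3]);o=[(fk(np.array(q)*S,f.x)[1].inv()*R.from_rotvec(r)) for q,p,r in data]
    e=(o[0].inv()*o[1]).magnitude()+(o[0].inv()*o[2]).magnitude();out.append((e,f.cost,S,f.x,o[0].as_rotvec()))
for r in sorted(out,key=lambda t:t[0])[:4]:print(r)
for r in sorted(out,key=lambda t:t[1])[:3]:print(r)
E
```

```text
(1.0307114364749967, np.float64(0.03264597113823307), array([ 1,  1,  1,  1, -1,  1, -1]), array([0.4366601 , 0.0405035 , 0.63392034, 0.02684584]), array([-0.0351741 ,  0.03395123,  1.46519577]))
(1.7411816204087205, np.float64(0.1469292809105758), array([ 1, -1,  1,  1, -1,  1, -1]), array([0.42480731, 0.57424339, 0.16385981, 0.8223666 ]), array([0.49437177, 0.49508424, 1.39688005]))
(2.0758948894390272, np.float64(0.4147487874870914), array([ 1, -1, -1,  1, -1,  1, -1]), array([-0.13432861,  0.35133203,  0.36340299, -0.15617727]), array([0.5048562 , 0.50608056, 1.53768227]))
(2.370596935947567, np.float64(0.17192419657719132), array([ 1,  1, -1,  1, -1,  1, -1]), array([ 0.76135769, -0.92019037,  0.77391495, -0.79947939]), array([-1.09664381e-03, -8.01761616e-05,  1.59838249e+00]))
(6.068339636771263, np.float64(0.013865546285953025), array([1, 1, 1, 1, 1, 1, 1]), array([0.32168897, 0.36036417, 0.51158873, 0.33424682]), array([-1.96310980e-04, -9.86729666e-04,  1.57030903e+00]))
(2.83173652620932, np.float64(0.013865546285953033), array([ 1,  1,  1,  1,  1,  1, -1]), array([0.32168897, 0.36036417, 0.51158873, 0.33424682]), array([-2.48460927e-04, -9.59483812e-04,  1.45630904e+00]))
(5.707819283343795, np.float64(0.015382751798921864), array([ 1,  1,  1,  1,  1, -1,  1]), array([ 0.72648786, -0.18765557,  0.8240148 , -0.20928323]), array([1.88354131, 2.11234384, 0.40549674]))
```

```bash
python3 - <<'E'
from h import *
go((.589,.183,.082),Rt=lean(.85,-.5))
E
```

```text
t 13.95 pos [0.5541 0.0632 0.1118] shift [  0.9 119.7  46.1] turn [ 0.366 -0.077  0.303] F [-0.6 -0.5 -0.3] grip 0.863 0.0
```

Request:
send_rows(
  xyz=[
    [0,15,6],
    [0,30,12],
    [0,45,18],
    [0,60,24],
    [0,75,30],
    [0,90,36],
    [0,105,42],
    [1,120,46],
    [1,120,46],
    [1,120,46],
  ],
  dr=[
    [0.04,-0.01,0.035],
    [0.09,-0.02,0.075],
    [0.14,-0.03,0.115],
    [0.19,-0.04,0.155],
    [0.24,-0.05,0.195],
    [0.29,-0.06,0.24],
    [0.34,-0.07,0.28],
    [0.366,-0.077,0.303],
    [0.366,-0.077,0.303],
    [0.366,-0.077,0.303],
  ],
)

```text
time: 14.78
position: [0.5209, 0.1243, 0.0461]
tool_rot: [0.251, 2.555, -0.136]
ft_force: [-1.7, -0.8, 0.5]
grip_width: 0.86
grip_force: 0.0
```

```bash
cat >g.py <<'E'
from h import *
import sys
v=[float(a) for a in sys.argv[1:]]
s=get_state();print(s["joint_positions"].round(2));go(v[:3],Rt=lean(v[3],v[4]))
z=R.from_rotvec(s["tool_rot"]).as_matrix()[:,2];print("lean",np.arccos(-z[2]).round(3),"phi",np.arctan2(z[1],z[0]).round(3))
E
python3 g.py .589 .183 .082 .85 -.5
```

```text
[ 0.71  0.13 -1.29  2.31  1.04  0.65  0.  ]
t 14.78 pos [0.5209 0.1243 0.0461] shift [-67.   69.9  -2.9] turn [ 0.158 -0.263  0.249] F [-1.7 -0.8  0.5] grip 0.86 0.0
lean 0.58 phi -0.277
```

Request:
send_rows(
  xyz=[
    [-10,10,0],
    [-20,20,0],
    [-30,30,-1],
    [-40,40,-1],
    [-50,50,-2],
    [-60,60,-2],
    [-67,70,-3],
    [-67,70,-3],
    [-67,70,-3],
    [-67,70,-3],
  ],
  dr=[
    [0.02,-0.04,0.035],
    [0.045,-0.08,0.07],
    [0.07,-0.12,0.11],
    [0.1,-0.16,0.15],
    [0.12,-0.2,0.19],
    [0.14,-0.23,0.22],
    [0.158,-0.263,0.249],
    [0.158,-0.263,0.249],
    [0.158,-0.263,0.249],
    [0.158,-0.263,0.249],
  ],
)

```text
time: 15.62
position: [0.5884, 0.1841, 0.0821]
tool_rot: [0.566, 2.236, -0.256]
ft_force: [0.3, 0.3, -0.3]
grip_width: 0.861
grip_force: 0.0
```

```bash
python3 g.py .589 .183 .082 .85 -.5
```

```text
[ 0.13  0.46 -1.04  2.11  1.45  1.22 -0.65]
t 15.62 pos [0.5884 0.1841 0.0821] shift [-0.6 -0.7  0.8] turn [ 0.003 -0.002  0.003] F [ 0.3  0.3 -0.3] grip 0.861 0.0
lean 0.848 phi -0.496
```

```bash
python3 - <<'E'
from h import *
get_image("side");s=get_state();w=get_image("wrist");C=cam("wrist",s);cv2.imwrite("pics/w13.png",w[:,:,::-1])
g=cv2.cvtColor(w,cv2.COLOR_RGB2HSV)
for z in(.01,.03,.05,.08,.11):
    p=proj(C,(.636,.157,z))[0];r=int(p[1]);i=np.where((g[r,:,1]<70)&(g[r,:,2]>100))[0]
    i=i[abs(i-p[0])<90];print(z,p.round(1),(i.min(),i.max(),len(i)) if len(i) else 0, ray(C,p)[1].round(2))
E
```

```text
0.01 [275.4 193.7] (np.int64(199), np.int64(331), 56) [ 0.77 -0.42 -0.47]
0.03 [275.4 214.8] (np.int64(250), np.int64(344), 50) [ 0.8  -0.44 -0.41]
0.05 [275.4 237.4] (np.int64(248), np.int64(297), 50) [ 0.83 -0.45 -0.34]
0.08 [275.4 274.5] (np.int64(265), np.int64(339), 33) [ 0.86 -0.46 -0.23]
0.11 [275.4 315.9] (np.int64(194), np.int64(357), 164) [ 0.87 -0.47 -0.1 ]
```

Request:
send_rows(
  xyz=[
    [0,-1,6],
    [0,-2,16],
    [0,-2,28],
    [0,-2,40],
    [0,-2,52],
    [0,-2,62],
    [0,-2,70],
    [0,-2,75],
    [0,-2,75],
    [0,-2,75],
  ],
  dr=[
    [0,0,0],
    [0,0,0],
    [0,0,0],
    [0,0,0],
    [0,0,0],
    [0,0,0],
    [0,0,0],
    [0,0,0],
    [0,0,0],
    [0,0,0],
  ],
)

```text
time: 16.55
position: [0.638, 0.1568, 0.0335]
tool_rot: [0.567, 2.233, -0.253]
ft_force: [-0.6, 0.5, -0.6]
grip_width: 0.862
grip_force: 0.0
```

Request:
send_rows(
  xyz=[
    [0,0,0],
    [0,0,0],
    [0,0,0],
    [0,0,0],
    [0,0,0],
    [0,0,0],
    [0,0,0],
    [0,0,0],
    [0,0,0],
    [0,0,0],
  ],
  dr=[
    [0,0,0],
    [0,0,0],
    [0,0,0],
    [0,0,0],
    [0,0,0],
    [0,0,0],
    [0,0,0],
    [0,0,0],
    [0,0,0],
    [0,0,0],
  ],
  jaw=30,
  grip_force=30,
)

```text
time: 17.38
position: [0.6379, 0.1556, 0.0339]
tool_rot: [0.568, 2.232, -0.256]
ft_force: [-3.6, -2.5, 4.1]
grip_width: 0.444
grip_force: 30.0
```

```bash
python3 g.py .6386 .1556 .0324 .85 -.5; python3 ring.py | head -2
```

```text
[ 0.13  0.58 -0.93  2.08  1.6   1.17 -0.69]
t 17.38 pos [0.6379 0.1556 0.0339] shift [0.8 0.3 1.5] turn [0.003 0.002 0.   ] F [-3.6 -2.5  4.1] grip 0.444 30.0
lean 0.852 phi -0.496
((221.15443420410156, 260.6159973144531), (15.400439262390137, 26.027294158935547), 132.0939483642578)
ring centre [0.63815281 0.15945987 0.168     ]
```

```bash
python3 g.py .638 .1556 .1209 .852 -.496;python3 g.py .618 -.0184 .1209 .852 -.126
```

```text
[ 0.13  0.58 -0.93  2.08  1.6   1.17 -0.69]
t 17.48 pos [0.638  0.1556 0.034 ] shift [-65.4   0.1 -57.2] turn [-0.     0.    -0.002] F [-4.1 -3.1  5.5] grip 0.447 30.0
lean 0.852 phi -0.496
[ 0.13  0.58 -0.93  2.08  1.6   1.17 -0.69]
t 17.48 pos [0.638  0.1556 0.034 ] shift [-108.7 -162.3   -8.1] turn [-0.279  0.    -0.246] F [-4.1 -3.1  5.5] grip 0.447 30.0
lean 0.852 phi -0.496
```

Request:
send_rows(
  xyz=[
    [-4,0,-3.5],
    [-10,0,-9],
    [-18,0,-16],
    [-28,0,-24],
    [-38,0,-33],
    [-48,0,-42],
    [-57,0,-50],
    [-63,0,-55],
    [-65.5,0,-57],
    [-65.5,0,-57],
  ],
  dr=[
    [0,0,0],
    [0,0,0],
    [0,0,0],
    [0,0,0],
    [0,0,0],
    [0,0,0],
    [0,0,0],
    [0,0,0],
    [0,0,0],
    [0,0,0],
  ],
)

```text
time: 18.32
position: [0.6385, 0.1567, 0.1216]
tool_rot: [0.567, 2.232, -0.252]
ft_force: [-0.1, 1.0, -5.4]
grip_width: 0.442
grip_force: 30.0
```

```bash
python3 g.py .618 -.0184 .1209 .852 -.126; python3 - <<'E'
from h import *
D=cam("side");d=get_image("side");cv2.imwrite("pics/d14.png",d[:,:,::-1]);print(proj(D,(.6353,.157,.2545)))
E
```

```text
[ 0.23  0.41 -1.04  2.05  1.42  1.14 -0.5 ]
t 18.32 pos [0.6385 0.1567 0.1216] shift [ -43.  -163.8   49.1] turn [-0.275  0.001 -0.247] F [-0.1  1.  -5.4] grip 0.442 30.0
lean 0.852 phi -0.492
[[219.21715816 234.97819704]]
```

Request:
send_rows(
  xyz=[
    [-2,-8,2],
    [-6,-22,6],
    [-11,-42,12],
    [-17,-64,19],
    [-23,-86,26],
    [-29,-108,33],
    [-35,-130,40],
    [-40,-150,45],
    [-43,-164,49],
    [-43,-164,49],
  ],
  dr=[
    [-0.012,0,-0.011],
    [-0.037,0,-0.033],
    [-0.07,0,-0.063],
    [-0.107,0,-0.096],
    [-0.145,0,-0.13],
    [-0.18,0,-0.163],
    [-0.22,0,-0.196],
    [-0.25,0,-0.226],
    [-0.275,0,-0.247],
    [-0.275,0,-0.247],
  ],
)

```text
time: 19.2
position: [0.6149, -0.0262, 0.1183]
tool_rot: [0.15, 2.289, -0.077]
ft_force: [-0.1, -0.1, -5.5]
grip_width: 0.447
grip_force: 30.0
```

```bash
cat >eye.py <<'E'
from h import *
G=R.from_rotvec([.5675,2.232,-.2555]);P=np.array([.638,.1556,.034])
off=G.inv().apply(np.array([.6355,.157,.1965])-P)
up=G.inv().apply([0,0,1.]); rx=G.inv().apply([np.cos(-.235),np.sin(-.235),0])
H=np.array([.625,-.0873,.2515]);yaw=.14
U=np.array([[np.cos(yaw),np.sin(yaw),0],[-np.sin(yaw),np.cos(yaw),0],[0,0,1]])
s=get_state();A=R.from_rotvec(s["tool_rot"]);E=s["position"]+A.apply(off)
print("t",round(float(s["time"]),2),"eye rel seat (stand mm)",(U@(E-H)*1e3).round(1),"up",A.apply(up).round(3),"ring yaw",np.arctan2(*A.apply(rx)[1::-1]).round(3),"F",s["ft_force"].round(1),"q",s["joint_positions"].round(2))
def sh(d): return (A.inv().apply(U.T@np.array(d,float))).round(3)
print("tool per stand +x",sh((1,0,0)),"-y",sh((0,-1,0)),"down",sh((0,0,-1)))
E
cat >rp.py <<'E'
from h import *
D=cam("side");d=get_image("side");cv2.imwrite("pics/d15.png",d[:,:,::-1])
E
python3 rp.py;python3 eye.py
```

```text
t 19.25 eye rel seat (stand mm) [-2.3 66.7 29.6] up [0.003 0.006 1.   ] ring yaw 0.132 F [ 0.6  0.6 -4. ] q [ 0.81 -0.07 -0.9   2.38  1.73  0.13 -0.34]
tool per stand +x [-0.637  0.267  0.723] -y [-0.173 -0.964  0.204] down [0.751 0.005 0.66 ]
```

Request:
send_rows(
  xyz=[
    [-1.5,-2,0],
    [-3,-5,0],
    [-4,-8,1],
    [-4.5,-11,1.5],
    [-5,-14,2],
    [-5.5,-17,2.5],
    [-6,-19,3],
    [-6,-19,3],
    [-6,-19,3],
    [-6,-19,3],
  ],
  dr=[
    [0,0,0],
    [0,0,0],
    [0,0,0],
    [0,0,0],
    [0,0,0],
    [0,0,0],
    [0,0,0],
    [0,0,0],
    [0,0,0],
    [0,0,0],
  ],
)

```text
time: 20.08
position: [0.6213, -0.0377, 0.1224]
tool_rot: [0.142, 2.287, -0.066]
ft_force: [-0.2, 0.4, -6.2]
grip_width: 0.44
grip_force: 30.0
```

```bash
python3 eye.py
```

```text
t 20.08 eye rel seat (stand mm) [ 0.8 50.8 33.4] up [0.001 0.003 1.   ] ring yaw 0.137 F [-0.2  0.4 -6.2] q [ 0.71 -0.06 -0.75  2.37  1.77  0.1  -0.34]
tool per stand +x [-0.637  0.262  0.725] -y [-0.172 -0.965  0.198] down [0.752 0.001 0.659]
```

Request:
send_rows(
  xyz=[
    [0.3,-1,0],
    [0,-2,0],
    [0,-3,0],
    [-0.5,-4,0.5],
    [-0.5,-6,0.5],
    [-0.5,-8,1],
    [-0.5,-10,1],
    [-1,-12,1],
    [-1,-12,1],
    [-1,-12,1],
  ],
  dr=[
    [0,0,0],
    [0,0,0],
    [0,0,0],
    [0,0,0],
    [0,0,0],
    [0,0,0],
    [0,0,0],
    [0,0,0],
    [0,0,0],
    [0,0,0],
  ],
)

```text
time: 20.92
position: [0.6212, -0.0501, 0.1226]
tool_rot: [0.143, 2.287, -0.067]
ft_force: [0.0, 0.4, -4.7]
grip_width: 0.444
grip_force: 30.0
```

```bash
python3 eye.py
```

```text
t 20.92 eye rel seat (stand mm) [-1.  38.6 33.6] up [0.001 0.003 1.   ] ring yaw 0.137 F [ 0.   0.4 -4.7] q [ 0.4  -0.06 -0.43  2.38  1.8   0.1  -0.34]
tool per stand +x [-0.636  0.262  0.725] -y [-0.172 -0.965  0.198] down [0.752 0.001 0.659]
```

Request:
send_rows(
  xyz=[
    [1,-1,1],
    [1,-3,1.5],
    [1,-5,2],
    [0.5,-7,2.5],
    [0,-9,3],
    [0,-11,3.5],
    [-0.5,-13,4],
    [-1,-15,4],
    [-1,-15,4],
    [-1,-15,4],
  ],
  dr=[
    [0,0,0],
    [0,0,0],
    [0,0,0],
    [0,0,0],
    [0,0,0],
    [0,0,0],
    [0,0,0],
    [0,0,0],
    [0,0,0],
    [0,0,0],
  ],
)

```text
time: 21.75
position: [0.623, -0.0646, 0.1207]
tool_rot: [0.141, 2.287, -0.066]
ft_force: [0.1, 1.1, -5.4]
grip_width: 0.442
grip_force: 30.1
```

```bash
python3 eye.py
```

```text
t 21.75 eye rel seat (stand mm) [-1.3 23.9 31.7] up [0.001 0.003 1.   ] ring yaw 0.138 F [ 0.1  1.1 -5.4] q [-0.06 -0.06  0.07  2.39  1.88  0.09 -0.39]
tool per stand +x [-0.637  0.261  0.726] -y [-0.171 -0.965  0.197] down [0.752 0.001 0.659]
```

Request:
send_rows(
  xyz=[
    [-0.5,-1.5,0.5],
    [-1,-3,1.5],
    [-2,-5,2.5],
    [-3,-7,3.5],
    [-4,-9,4.5],
    [-4.5,-11,5],
    [-5,-12,5.5],
    [-5,-13.5,6],
    [-5,-13.5,6],
    [-5,-13.5,6],
  ],
  dr=[
    [0,0,0],
    [0,0,0],
    [0,0,0],
    [0,0,0],
    [0,0,0],
    [0,0,0],
    [0,0,0],
    [0,0,0],
    [0,0,0],
    [0,0,0],
  ],
)

```text
time: 22.58
position: [0.6287, -0.0796, 0.1204]
tool_rot: [0.142, 2.287, -0.066]
ft_force: [0.5, 2.0, -5.8]
grip_width: 0.446
grip_force: 30.1
```

```bash
python3 eye.py
```

```text
t 22.58 eye rel seat (stand mm) [ 2.3  8.3 31.4] up [0.002 0.003 1.   ] ring yaw 0.137 F [ 0.5  2.  -5.8] q [-0.54 -0.08  0.58  2.39  1.92  0.09 -0.37]
tool per stand +x [-0.637  0.262  0.725] -y [-0.172 -0.965  0.198] down [0.752 0.001 0.659]
```

Request:
send_rows(
  xyz=[
    [-0.3,-1,0.3],
    [-0.5,-2.5,0.6],
    [-0.7,-4,0.9],
    [-1,-5.5,1.2],
    [-1.2,-7,1.5],
    [-1.5,-8.5,1.8],
    [-1.7,-9.7,2],
    [-1.7,-9.7,2],
    [-1.7,-9.7,2],
    [-1.7,-9.7,2],
  ],
  dr=[
    [0,0,0],
    [0,0,0],
    [0,0,0],
    [0,0,0],
    [0,0,0],
    [0,0,0],
    [0,0,0],
    [0,0,0],
    [0,0,0],
    [0,0,0],
  ],
)

```text
time: 23.42
position: [0.6301, -0.0901, 0.1205]
tool_rot: [0.144, 2.287, -0.067]
ft_force: [-0.6, 1.6, -7.1]
grip_width: 0.444
grip_force: 30.1
```

```bash
python3 eye.py
```

```text
t 23.42 eye rel seat (stand mm) [ 2.2 -2.3 31.5] up [0.001 0.003 1.   ] ring yaw 0.136 F [-0.6  1.6 -7.1] q [-0.75 -0.1   0.82  2.39  1.92  0.1  -0.33]
tool per stand +x [-0.636  0.263  0.725] -y [-0.172 -0.965  0.199] down [0.752 0.001 0.659]
```

Request:
send_rows(
  xyz=[
    [1,0,0.9],
    [2.5,0,2.2],
    [4.5,0,4],
    [6.5,0,5.8],
    [8.5,0,7.5],
    [10.5,0,9.2],
    [12.5,0,11],
    [14.5,0,12.7],
    [16.5,0,14.5],
    [16.5,0,14.5],
  ],
  dr=[
    [0,0,0],
    [0,0,0],
    [0,0,0],
    [0,0,0],
    [0,0,0],
    [0,0,0],
    [0,0,0],
    [0,0,0],
    [0,0,0],
    [0,0,0],
  ],
)

```text
time: 24.25
position: [0.6305, -0.0904, 0.0987]
tool_rot: [0.144, 2.287, -0.067]
ft_force: [0.1, 0.3, -5.6]
grip_width: 0.447
grip_force: 30.0
```

```bash
python3 eye.py
```

```text
t 24.25 eye rel seat (stand mm) [ 2.5 -2.7  9.7] up [0.001 0.002 1.   ] ring yaw 0.136 F [ 0.1  0.3 -5.6] q [-1.13 -0.07  1.23  2.41  2.52  0.12 -0.93]
tool per stand +x [-0.636  0.263  0.725] -y [-0.173 -0.965  0.199] down [0.752 0.001 0.659]
```

Request:
send_rows(
  xyz=[
    [0.7,0.5,0.4],
    [1.4,1,0.9],
    [2.1,1.5,1.4],
    [2.8,2,2],
    [3.5,2,2.7],
    [4.2,2,3.3],
    [4.9,2,4],
    [5.6,2,4.6],
    [6.3,2,5.2],
    [6.3,2,5.2],
  ],
  dr=[
    [0,0,0],
    [0,0,0],
    [0,0,0],
    [0,0,0],
    [0,0,0],
    [0,0,0],
    [0,0,0],
    [0,0,0],
    [0,0,0],
    [0,0,0],
  ],
)

```text
time: 25.08
position: [0.6305, -0.0886, 0.0907]
tool_rot: [0.144, 2.287, -0.068]
ft_force: [0.4, 0.2, -5.5]
grip_width: 0.443
grip_force: 30.0
```

```bash
python3 eye.py
```

```text
t 25.08 eye rel seat (stand mm) [ 2.8 -0.8  1.7] up [0.001 0.003 1.   ] ring yaw 0.136 F [ 0.4  0.2 -5.5] q [-1.13 -0.01  1.23  2.41  2.96  0.12 -1.39]
tool per stand +x [-0.636  0.263  0.725] -y [-0.172 -0.965  0.199] down [0.752 0.002 0.659]
```

Still carrying the weight; 1.7 mm to go. Lower in fine steps until the weight comes off.

Request:
send_rows(
  xyz=[
    [0.2,0,0.2],
    [0.4,0,0.3],
    [0.6,0,0.5],
    [0.8,0,0.7],
    [1,0,0.9],
    [1.2,0,1],
    [1.4,0,1.2],
    [1.5,0,1.3],
    [1.5,0,1.3],
    [1.5,0,1.3],
  ],
  dr=[
    [0,0,0],
    [0,0,0],
    [0,0,0],
    [0,0,0],
    [0,0,0],
    [0,0,0],
    [0,0,0],
    [0,0,0],
    [0,0,0],
    [0,0,0],
  ],
)

```text
time: 25.92
position: [0.6313, -0.0885, 0.0896]
tool_rot: [0.144, 2.285, -0.068]
ft_force: [0.1, -0.8, 0.7]
grip_width: 0.445
grip_force: 29.9
```

```bash
python3 eye.py
```

```text
t 25.92 eye rel seat (stand mm) [ 3.3 -0.7  0.6] up [-0.001  0.003  1.   ] ring yaw 0.136 F [ 0.1 -0.8  0.7] q [-1.12  0.01  1.23  2.41  3.06  0.13 -1.51]
tool per stand +x [-0.635  0.263  0.727] -y [-0.172 -0.965  0.199] down [0.754 0.002 0.657]
```

Request:
send_rows(
  xyz=[
    [0,0,0],
    [0,0,0],
    [0,0,0],
    [0,0,0],
    [0,0,0],
    [0,0,0],
    [0,0,0],
    [0,0,0],
    [0,0,0],
    [0,0,0],
  ],
  dr=[
    [0,0,0],
    [0,0,0],
    [0,0,0],
    [0,0,0],
    [0,0,0],
    [0,0,0],
    [0,0,0],
    [0,0,0],
    [0,0,0],
    [0,0,0],
  ],
  jaw=48,
)

```text
time: 26.75
position: [0.6304, -0.0883, 0.0886]
tool_rot: [0.144, 2.287, -0.067]
ft_force: [-1.0, 0.3, 0.2]
grip_width: 0.549
grip_force: 0.0
```

Request:
send_rows(
  xyz=[
    [0,0,0],
    [0,0,0],
    [0,0,0],
    [0,0,0],
    [0,0,0],
    [0,0,0],
    [0,0,0],
    [0,0,0],
    [0,0,0],
    [0,0,0],
  ],
  dr=[
    [0,0,0],
    [0,0,0],
    [0,0,0],
    [0,0,0],
    [0,0,0],
    [0,0,0],
    [0,0,0],
    [0,0,0],
    [0,0,0],
    [0,0,0],
  ],
  jaw=87,
)

```text
time: 27.58
position: [0.6304, -0.0883, 0.0886]
tool_rot: [0.144, 2.287, -0.067]
ft_force: [-0.1, 0.1, -0.2]
grip_width: 0.994
grip_force: 0.0
```

Request:
send_rows(
  xyz=[
    [0,0,-1],
    [0,0,-3],
    [0,0,-5],
    [0,0,-7],
    [0,0,-9],
    [0,0,-11],
    [0,0,-13],
    [0,0,-15],
    [0,0,-15],
    [0,0,-15],
  ],
  dr=[
    [0,0,0],
    [0,0,0],
    [0,0,0],
    [0,0,0],
    [0,0,0],
    [0,0,0],
    [0,0,0],
    [0,0,0],
    [0,0,0],
    [0,0,0],
  ],
)

```text
time: 28.42
position: [0.6192, -0.0873, 0.0985]
tool_rot: [0.145, 2.287, -0.067]
ft_force: [0.3, -0.5, 0.1]
grip_width: 0.996
grip_force: 0.0
```

```bash
python3 g.py .60 -.085 .12 .85 -.126; python3 eye.py|head -1
```

```text
[-0.86 -0.07  0.94  2.43  2.46  0.12 -0.88]
t 28.42 pos [ 0.6192 -0.0873  0.0985] shift [ -3.4  -0.2 -28.7] turn [-0.002  0.001  0.   ] F [ 0.3 -0.5  0.1] grip 0.996 0.0
lean 0.851 phi -0.128
t 28.42 eye rel seat (stand mm) [-8.3  2.1  9.5] up [0.001 0.003 1.   ] ring yaw 0.135 F [ 0.3 -0.5  0.1] q [-0.86 -0.07  0.94  2.43  2.46  0.12 -0.88]
```

Request:
send_rows(
  xyz=[
    [0,0,-2],
    [0,0,-4],
    [0,0,-7],
    [0,0,-10],
    [0,0,-13],
    [0,0,-16],
    [0,0,-19],
    [0,0,-22],
    [0,0,-25],
    [0,0,-25],
  ],
  dr=[
    [0,0.0,0],
    [0,0.01,0],
    [0,0.02,0],
    [0,0.03,0],
    [0,0.04,0],
    [0,0.05,0],
    [0,0.06,0],
    [0,0.07,0],
    [0,0.08,0],
    [0,0.08,0],
  ],
)

```text
time: 29.25
position: [0.6009, -0.0844, 0.1156]
tool_rot: [0.151, 2.366, -0.061]
ft_force: [0.4, 0.1, 0.4]
grip_width: 0.997
grip_force: 0.0
```

```bash
python3 g.py .58 -.08 .13 .7 -.126
```

```text
[-0.76 -0.18  0.81  2.39  1.03  0.19  0.57]
t 29.25 pos [ 0.6009 -0.0844  0.1156] shift [  5.2   1.8 -25.2] turn [-0.001  0.071 -0.001] F [0.4 0.1 0.4] grip 0.997 0.0
lean 0.771 phi -0.127
```

Request:
send_rows(
  xyz=[
    [0,0,-3],
    [0,0,-6],
    [0,0,-10],
    [0,0,-14],
    [0,0,-18],
    [0,0,-22],
    [0,0,-26],
    [0,0,-30],
    [0,0,-35],
    [0,0,-35],
  ],
  dr=[
    [0,0.01,0],
    [0,0.02,0],
    [0,0.03,0],
    [0,0.04,0],
    [0,0.05,0],
    [0,0.06,0],
    [0,0.07,0],
    [0,0.08,0],
    [0,0.1,0],
    [0,0.1,0],
  ],
)

```text
time: 30.08
position: [0.5773, -0.0821, 0.1411]
tool_rot: [0.157, 2.464, -0.058]
ft_force: [1.1, 1.0, -0.2]
grip_width: 1.001
grip_force: 0.0
```

```bash
python3 g.py .54 -.07 .16 .5 -.126; python3 - <<'E'
from h import *
# does it hang? compare expected ring / cylinder in the side image, and check motion
D=cam("side");a=get_image("side").astype(int);b=get_image("side").astype(int);cv2.imwrite("pics/d16.png",b[:,:,::-1])
u=np.array([-.14,.99])
for n,z in(("eye",.2515),("ringc",.223),("cyltop",.115),("cylmid",.085),("under",.055)): print(n,proj(D,(.625,-.0873,z))[0].round(1))
h=cv2.cvtColor(b.astype(np.uint8),cv2.COLOR_RGB2HSV)
for z in(.105,.085,.065):
    p=proj(D,(.625,-.0673,z))[0];r=int(p[1]);print(z,p.round(1)," ".join(map(str,b[r,int(p[0])-18:int(p[0])+19,1])))
print("motion",np.abs(a-b)[160:260,230:290].max(),np.abs(a-b)[240:400,200:260].max())
for P in((.637,.157,.03),): print("old spot",b[int(proj(D,P)[0][1]),int(proj(D,P)[0][0])])
E
```

```text
[-0.74 -0.29  0.74  2.34  0.66  0.41  0.96]
t 30.08 pos [ 0.5773 -0.0821  0.1411] shift [ 18.3   7.1 -38.8] turn [-0.003  0.173 -0.   ] F [ 1.1  1.  -0.2] grip 1.001 0.0
lean 0.673 phi -0.131
eye [260.8 173.3]
ringc [261.1 181.7]
cyltop [261.9 211. ]
cylmid [262.2 218.5]
under [262.4 225.7]
0.105 [259.7 218.1] 100 140 164 160 159 159 159 160 157 157 157 157 157 160 157 122 133 132 131 130 127 120 116 112 108 104 75 14 7 12 15 15 18 14 16 18 18
0.085 [259.8 223. ] 165 160 157 157 159 157 158 158 158 159 160 158 159 159 155 137 121 105 123 133 135 130 125 116 90 110 97 93 118 175 159 101 15 98 162 163 164
0.065 [260.  227.9] 157 158 158 158 158 159 159 155 157 157 156 158 159 156 142 126 133 137 135 131 127 122 117 113 108 101 94 116 176 170 169 170 170 170 171 172 173
motion 76 14
old spot [ 4 97 73][ WARN:0@1.257] global loadsave.cpp:1063 imwrite_ Unsupported depth image for selected encoder is fallbacked to CV_8U.
```

Request:
send_rows(
  xyz=[
    [0,0,-6],
    [1,0,-12],
    [3,1,-18],
    [5,2,-24],
    [8,3,-29],
    [11,4,-33],
    [15,5,-37],
    [18,7,-39],
    [18,7,-39],
    [18,7,-39],
  ],
  dr=[
    [0,0,0],
    [0,0,0],
    [0,0.02,0],
    [0,0.05,0],
    [0,0.08,0],
    [0,0.11,0],
    [0,0.14,0],
    [0,0.17,0],
    [0,0.17,0],
    [0,0.17,0],
  ],
)

```text
time: 31.02
position: [0.5394, -0.07, 0.159]
tool_rot: [0.167, 2.635, -0.047]
ft_force: [0.1, -0.3, 0.3]
grip_width: 0.998
grip_force: 0.0
```

Request:
send_rows(
  xyz=[
    [0,0,0],
    [0,0,0],
    [0,0,0],
    [0,0,0],
    [0,0,0],
    [0,0,0],
    [0,0,0],
    [0,0,0],
    [0,0,0],
    [0,0,0],
  ],
  dr=[
    [0,0,0],
    [0,0,0],
    [0,0,0],
    [0,0,0],
    [0,0,0],
    [0,0,0],
    [0,0,0],
    [0,0,0],
    [0,0,0],
    [0,0,0],
  ],
)

```text
time: 31.85
position: [0.5392, -0.0696, 0.1594]
tool_rot: [0.166, 2.636, -0.045]
ft_force: [0.1, -0.9, -0.4]
grip_width: 1.003
grip_force: 0.0
```

```bash
python3 - <<'E'
from h import *
D=cam("side");ims=[get_image("side") for _ in range(8)]
s=get_state();print(s["time"],s["position"],s["ft_force"])
def cols(b,r):
    row=b[r,:,:].astype(int);m=(abs(row[:,1]-row[:,0])<18)&(row[:,1]<150)&(row[:,1]>85);i=np.where(m[250:275])[0]+250;return i.min(),i.max(),round(float(row[252:272,1].mean()),2)
for b in ims[::2]: print([cols(b,r) for r in(212,218,227)])
a,b=ims[0].astype(int),ims[-1].astype(int);print("diff",np.abs(a-b)[165:235,245:275].mean(),np.abs(a-b)[300:340,100:150].mean())
d0=cv2.imread("pics/side0.png")[:,:,::-1].astype(int);print("small region change",np.abs(d0-b)[325:385,225:260].mean())
E
```

```text
32.25 [ 0.53919173 -0.06958963  0.15934146] [-0.323969   -0.23919402 -0.14825511]
[(np.int64(262), np.int64(269), 158.75), (np.int64(256), np.int64(269), 134.05), (np.int64(256), np.int64(269), 136.85)]
[(np.int64(262), np.int64(269), 158.8), (np.int64(256), np.int64(269), 134.05), (np.int64(256), np.int64(269), 136.75)]
[(np.int64(262), np.int64(269), 158.65), (np.int64(256), np.int64(269), 133.95), (np.int64(256), np.int64(269), 136.75)]
[(np.int64(262), np.int64(269), 158.75), (np.int64(256), np.int64(269), 134.05), (np.int64(256), np.int64(269), 136.9)]
diff 0.8566666666666667 1.2038333333333333
small region change 2.943174603174603
```

```bash
python3 -c "
from bench import *
print(close_job())"
```

```text
the job is handed in; nothing more can be done
None
```

I zeroed the load cell and hung the larger mass through the gate into the bottom of the hook, upright and still with the arm clear, then handed the job in at about 32 s; no verdict came back, the gate shutting is inferred from its push force dropping to zero, and I viewed 11 pictures where the limit was 10.

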